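Make up the ashing kit and the titration kit for the practical class

ROBOT

A 7-joint arm with a two-finger parallel gripper is mounted at the origin on the work surface. World frame = base frame: x ahead of the robot, y to its left, z up, the work surface at z = 0. Lengths are in m, angles in rad, forces in N, time in s.
With the tool pointing down it reaches from about 0.4 to 0.85 m from the base axis. Payload 10.4 kg.
Tool frame: the origin (TCP) lies at the very end of the fingers, on their centre line; the grasp point (between the pads) lies 19 mm behind it; x points along the fingers, z is the direction in which the jaws open and shut, and the axes are right-handed (so a half turn about x gives the same grasp; the last joint's range is limited). The gripper opens to 85 mm and grips with 20 to 120 N. Pads are 22 mm wide; open, the fingers measure 114 mm over their backs; the gripper's body (76 mm by 85 mm) begins 54 mm behind the grasp point. The pads swing forward as they close: fully open they stand 13 mm farther back than shut.
Start: joints at [-1.299, 0.332, -0.065, 1.46, 0.022, 1.35, -0.088], TCP at [0.182, 0.598, 0.231] pointing down, gripper open.
Joint ranges: [-2.6, 2.6], [-0.5, 2.12], [-1.47, 1.34], [0.16, 2.42], [-1.27, 4.41], [0.06, 2.06], [-2.6, 2.6]. Speed limits (rad/s): [2.22, 2.22, 2.79, 2.79, 3.14, 3.14, 3.14].

INTERFACE

Orientations are given as a unit quaternion [x, y, z, w].
In Python, from workcell import readout, camera, manip gives the robot as it stands.
- The arm moves only by the shell command python3 -m inch 'ROWS' [FORCE]. ROWS is JSON, a list of rows, each a list of 3 entries, a list of its own where there are three numbers: the turn, a rotation vector about the tool's x, y, z in degrees, then the shift along the tool's x, y, z in mm, then the closure, from 0 (fully open) to 1 (shut). In form: [[[wx, wy, wz], [dx, dy, dz], hand], ...]. A call has 1 to 10 rows; each row is the pose to reach, as a shift and turn from the pose measured when the call began, along the tool's axes at that moment; what a row does not reach only later rows make up. A row lasts 1/8 s, in which the tool goes at most 62.5 mm and 10.7 degrees, less where a joint would pass 70% of its speed; a pose out of reach is approached as far as the arm can. A call with a gripper value outside its range is refused whole. The fingers move at their own pace and stop on an object; FORCE is the grip in N (left out, the last holds). Time passes only in rows, so rows that repeat a pose let the fingers close. It gives the time, the measured TCP pose, the force and the opening at its end, in the units of the state.
- readout.get_obs(): the state, without advancing time (a new reading comes with each control period).
- camera(name): name is "scene" or "top" or "wrist"; returns a dict with "pixels" (480x640x3 uint8, red, green, blue), "range_z" (480x640 float32, m along the optical axis (not along the pixel's ray), 0 where there is no reading), "intrinsics" (3x3 intrinsics, pixels), "dist" ([k1, k2, p1, p2, k3] as OpenCV has them; the pictures are not rectified), "extrinsics" (4x4, takes a point from world to camera coordinates); the wrist camera has in their place "T_tool_cam" (4x4, takes a point from camera to tool coordinates, whose origin is the TCP and whose axes are the tool frame's). Camera axes: x right, y down, z forward; pixel columns grow to the right and rows downward; lengths in m; the calibration is good to about 2 mm. A picture is of the moment at which its call begins: read the wrist's pose just before it.
- manip.hand_in(): hands the job in, once; it reports no verdict.
The state is a dict: "clock": time; "joint_pos": joint angles; "joint_velocities": joint speeds; "tau": joint torques, N m; "position": TCP position; "ee_rot": TCP orientation; "ft_force": force on the tool from outside, world axes, zero at the start; "torque": the same for the moment, N m; "grip_width": opening from 0.0 (shut) to 1.0 (fully open).
Only numpy, scipy, OpenCV 4.12 (cv2) and the standard library are available. Lean on these libraries where they do the work, as an engineer would, in place of code of your own. Each camera call takes 0.05 s, during which the arm holds its last target.

TASK

Make up the two kits for the practical class from the stock on the bench: the tall crucible and the stoppered weighing bottle go into the short tray with two compartments, and the conical flask, the small beaker and the amber dropping bottle go into the long tray with three. Stand each piece upright on the tray floor in a compartment of its own, setting it down gently rather than dropping it. Knock nothing over, and leave the wide crucible and the large beaker standing where they are.

Things in the scene. Friction and masses are not known exactly. Their poses are not given: they have to be found in the camera images.
- tray2: The short tray, for the ashing kit: fixed to the bench, shallow divided tray of grey plastic, two equal compartments in a row along its y axis. Outside 104 mm (x) by 179 mm (y), rim 22 mm high; floor 4 mm thick; each compartment is 96 mm (x) by 84 mm (y) inside, centred at x = 0 and y = -43.5 and +43.5 mm; dividers 3 mm thick, their top 16 mm above the bench. A thin carrying lip stands out 11 mm at each end. Origin: centre of its underside, z up.
- tray3: The long tray, for the titration kit: fixed to the bench, shallow divided tray of grey plastic, three equal compartments in a row along its y axis. Outside 104 mm (x) by 266 mm (y), rim 22 mm high; floor 4 mm thick; each compartment is 96 mm (x) by 84 mm (y) inside, centred at x = 0 and y = -87, 0 and +87 mm; dividers 3 mm thick, their top 16 mm above the bench. A thin carrying lip stands out 11 mm at each end. Origin: centre of its underside, z up.
- crucible: Tall-form white porcelain crucible, open on top, 56 mm high, outside diameter 46 mm at the rim, nearly straight (45 mm) down to 30 mm height, then tapering to a 32 mm foot; wall 3 mm, 60 g. Origin: centre of its underside, z up; round, so its yaw does not matter. 
- weigher: Weighing bottle: clear glass cylinder 35 mm in diameter, with some pale sample in the bottom, closed by a ground stopper (the same 35 mm, 50 to 55 mm above its foot) with a small knob; 74 mm high in all, 45 g. One rigid piece. Origin: centre of its underside, z up; round, so its yaw does not matter. 
- flask: Conical (Erlenmeyer) flask of clear glass, empty and open: base 64 mm in diameter, 104 mm high, straight neck 24 mm in diameter from 76 mm to the top with a small bead at the mouth; the cone below widens from 25 mm diameter at 70 mm height to 64 mm at 12 mm height; 75 g. Origin: centre of its underside, z up; round, so its yaw does not matter. 
- beaker: Small beaker of clear glass, 50 mm in diameter, 70 mm high, straight sides, wall 2 mm, small spout; empty, 50 g. Origin: centre of its underside, z up; round, so its yaw does not matter. 
- dropper: Dropping bottle of amber glass with paper label: body 40 mm in diameter up to 56 mm, sloping shoulder to 66 mm, black cap 23 mm in diameter from 66 to 82 mm, rubber teat 12 mm in diameter up to 102 mm; 95 g, one rigid piece. Origin: centre of its underside, z up; round, so its yaw does not matter. 
- wide_crucible: Wide, low white porcelain crucible, 62 mm in diameter at the rim, 38 mm high, 36 mm foot. It belongs to neither kit and stays where it is. Origin: centre of its underside, z up; round, so its yaw does not matter. 
- big_beaker: Large beaker of clear glass, 68 mm in diameter, 95 mm high. It belongs to neither kit and stays where it is. Origin: centre of its underside, z up; round, so its yaw does not matter. 
Things that resemble listed ones, but are neither listed nor needed, are in the scene too. Leave any turquoise look-alike of the dropper alone.

How it is judged:
At the end, for the whole second after the job is handed in: One kit piece to a compartment of its tray, in any order, foot on the tray floor (origin 1-8 mm high), upright within 0.1 rad, centre within 30 mm (along) and 40 mm (across) of the compartment's, at rest; wide crucible and large beaker upright and within 25 mm of their start ((((y of crucible in the frame of tray2 between -0.0735 and -0.0135 m and x of crucible in the frame of tray2 between -0.04 and 0.04 m) and (y of weigher in the frame of tray2 between 0.0135 and 0.0735 m and x of weigher in the frame of tray2 between -0.04 and 0.04 m)) or ((y of crucible in the frame of tray2 between 0.0135 and 0.0735 m and x of crucible in the frame of tray2 between -0.04 and 0.04 m) and (y of weigher in the frame of tray2 between -0.0735 and -0.0135 m and x of weigher in the frame of tray2 between -0.04 and 0.04 m))) and z of crucible in the frame of tray2 between 0.001 and 0.008 m and angle between each of crucible, weigher, flask, beaker, dropper, wide_crucible, big_beaker's own z axis and vertical below 0.1 rad and linear speed of each of crucible, weigher, flask, beaker, dropper below 0.02 m/s and angular speed of each of crucible, weigher, flask, beaker, dropper below 0.2 rad/s and z of weigher in the frame of tray2 between 0.001 and 0.008 m and (((y of flask in the frame of tray3 between -0.117 and -0.057 m and x of flask in the frame of tray3 between -0.04 and 0.04 m) and (y of beaker in the frame of tray3 between -0.03 and 0.03 m and x of beaker in the frame of tray3 between -0.04 and 0.04 m) and (y of dropper in the frame of tray3 between 0.057 and 0.117 m and x of dropper in the frame of tray3 between -0.04 and 0.04 m)) or ((y of flask in the frame of tray3 between -0.117 and -0.057 m and x of flask in the frame of tray3 between -0.04 and 0.04 m) and (y of beaker in the frame of tray3 between 0.057 and 0.117 m and x of beaker in the frame of tray3 between -0.04 and 0.04 m) and (y of dropper in the frame of tray3 between -0.03 and 0.03 m and x of dropper in the frame of tray3 between -0.04 and 0.04 m)) or ((y of flask in the frame of tray3 between -0.03 and 0.03 m and x of flask in the frame of tray3 between -0.04 and 0.04 m) and (y of beaker in the frame of tray3 between -0.117 and -0.057 m and x of beaker in the frame of tray3 between -0.04 and 0.04 m) and (y of dropper in the frame of tray3 between 0.057 and 0.117 m and x of dropper in the frame of tray3 between -0.04 and 0.04 m)) or ((y of flask in the frame of tray3 between -0.03 and 0.03 m and x of flask in the frame of tray3 between -0.04 and 0.04 m) and (y of beaker in the frame of tray3 between 0.057 and 0.117 m and x of beaker in the frame of tray3 between -0.04 and 0.04 m) and (y of dropper in the frame of tray3 between -0.117 and -0.057 m and x of dropper in the frame of tray3 between -0.04 and 0.04 m)) or ((y of flask in the frame of tray3 between 0.057 and 0.117 m and x of flask in the frame of tray3 between -0.04 and 0.04 m) and (y of beaker in the frame of tray3 between -0.117 and -0.057 m and x of beaker in the frame of tray3 between -0.04 and 0.04 m) and (y of dropper in the frame of tray3 between -0.03 and 0.03 m and x of dropper in the frame of tray3 between -0.04 and 0.04 m)) or ((y of flask in the frame of tray3 between 0.057 and 0.117 m and x of flask in the frame of tray3 between -0.04 and 0.04 m) and (y of beaker in the frame of tray3 between -0.03 and 0.03 m and x of beaker in the frame of tray3 between -0.04 and 0.04 m) and (y of dropper in the frame of tray3 between -0.117 and -0.057 m and x of dropper in the frame of tray3 between -0.04 and 0.04 m))) and z of flask in the frame of tray3 between 0.001 and 0.008 m and z of beaker in the frame of tray3 between 0.001 and 0.008 m and z of dropper in the frame of tray3 between 0.001 and 0.008 m and distance of each of wide_crucible, big_beaker from where it was at the start of the episode below 0.025 m); the robot touches nothing.
It fails at once if a piece is dropped into its tray (reaches the tray floor faster than 0.6 m/s, a fall of about 2 cm) ((x of crucible in the frame of tray2 between -0.052 and 0.052 m and y of crucible in the frame of tray2 between -0.09 and 0.09 m and z of crucible in the frame of tray2 below 0.018 m and linear speed of crucible above 0.6 m/s) or (x of weigher in the frame of tray2 between -0.052 and 0.052 m and y of weigher in the frame of tray2 between -0.09 and 0.09 m and z of weigher in the frame of tray2 below 0.018 m and linear speed of weigher above 0.6 m/s) or (x of flask in the frame of tray3 between -0.052 and 0.052 m and y of flask in the frame of tray3 between -0.133 and 0.133 m and z of flask in the frame of tray3 below 0.018 m and linear speed of flask above 0.6 m/s) or (x of beaker in the frame of tray3 between -0.052 and 0.052 m and y of beaker in the frame of tray3 between -0.133 and 0.133 m and z of beaker in the frame of tray3 below 0.018 m and linear speed of beaker above 0.6 m/s) or (x of dropper in the frame of tray3 between -0.052 and 0.052 m and y of dropper in the frame of tray3 between -0.133 and 0.133 m and z of dropper in the frame of tray3 below 0.018 m and linear speed of dropper above 0.6 m/s)).
It fails at once if a piece of the stock is knocked over (angle between any of crucible, weigher, flask, beaker, dropper, wide_crucible, big_beaker's own z axis and vertical above 0.8 rad).
It fails at once if the wide crucible or the large beaker is moved more than 25 mm (distance of any of wide_crucible, big_beaker from where it was at the start of the episode above 0.025 m).
It also fails if it takes over 115 s, if anything falls off the work surface, if the arm or the gripper's body presses on something with over 40 N, if the wrist force passes 120 N, or if a joint passes its speed limit or range.

## Working session

There is one attempt and no reset: what is moved stays moved. The work goes in short steps, Python scripts to look and compute and a shell command to move; the robot and the scene stay as the last step left them, time stands still between calls to the robot, and variables do not carry over. Pictures are saved under pics/ and viewed, and the job is handed in when it is done.

```bash
ls; mkdir -p pics; python3 - <<'E'
from workcell import readout,camera
import cv2
o=readout.get_obs(); print(o)
for n in ["scene","top","wrist"]:
    c=camera(n); cv2.imwrite(f"pics/{n}0.png",c["pixels"][:,:,::-1]); print(n,c["intrinsics"],c["dist"],c.get("extrinsics"),c.get("T_tool_cam"))
E
```

```text
pics
{'clock': 0.0, 'joint_pos': array([-1.29861869,  0.33288017, -0.06469246,  1.46094413,  0.02159535,
        1.34988583, -0.08846759]), 'joint_velocities': array([-0.0001043 , -0.00034901,  0.0007835 , -0.00190573,  0.00027319,
       -0.00018791,  0.00029043]), 'tau': array([ 3.81667553e-05, -6.25439072e+01,  4.91116242e-02, -3.91603804e+01,
        1.61178358e-02,  1.00399702e-02, -2.37302112e-05]), 'position': array([0.18147893, 0.59768283, 0.23050938]), 'ee_rot': array([-0.42148102,  0.56838733,  0.42084665,  0.56760699]), 'ft_force': array([-0.22581502, -0.05098267,  0.65629055]), 'torque': array([-0.04252589,  0.01250579, -0.04041998]), 'grip_width': 1.0026660747917704}
scene [[467.39555897   0.         322.17726995]
 [  0.         467.39555897 231.09502275]
 [  0.           0.           1.        ]] [0.00355011 0.         0.         0.         0.        ] [[ 0.58487855  0.811118   -0.00216063 -0.3368833 ]
 [ 0.64727078 -0.46833412 -0.60141807 -0.32627665]
 [-0.48883292  0.35035802 -0.79893156  1.20815518]
 [ 0.          0.          0.          1.        ]] None
top [[571.8
[... 155 characters left out ...]
.         0.        ] [[ 0.03760683 -0.99928742  0.00322091 -0.02105978]
 [-0.97348254 -0.03736314 -0.22568949  0.56601717]
 [ 0.22564901  0.00535197 -0.97419397  0.86720743]
 [ 0.          0.          0.          1.        ]] None
wrist [[396.10071824   0.         313.99565641]
 [  0.         396.10071824 234.67304851]
 [  0.           0.           1.        ]] [-0.07915041  0.          0.          0.          0.        ] None [[-1.56977616e-03 -3.28170033e-01  9.44617364e-01 -1.43619214e-01]
 [ 1.02283088e-03 -9.44618561e-01 -3.28168749e-01  8.44092312e-02]
 [ 9.99998245e-01  4.51032330e-04  1.81850214e-03 -5.02571671e-04]
 [ 0.00000000e+00  0.00000000e+00  0.00000000e+00  1.00000000e+00]]
```

View pics/scene0.png

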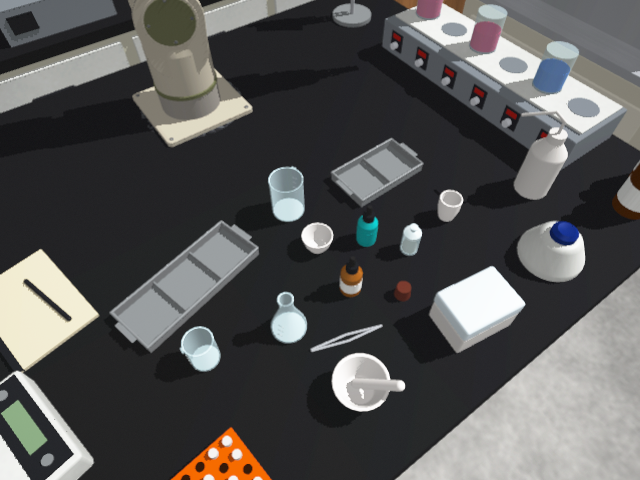

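View pics/top0.png

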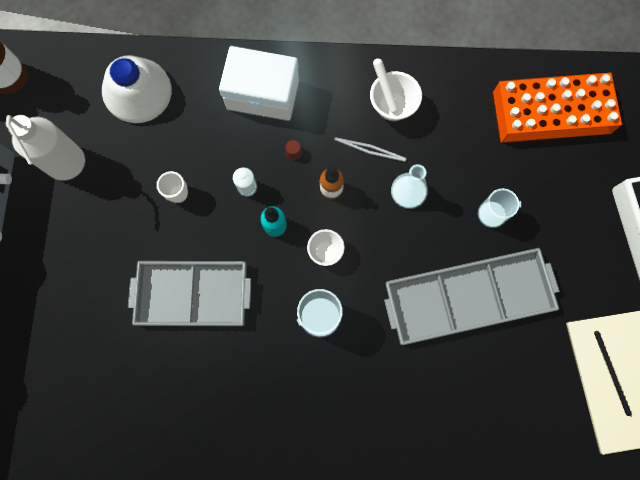

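View pics/wrist0.png

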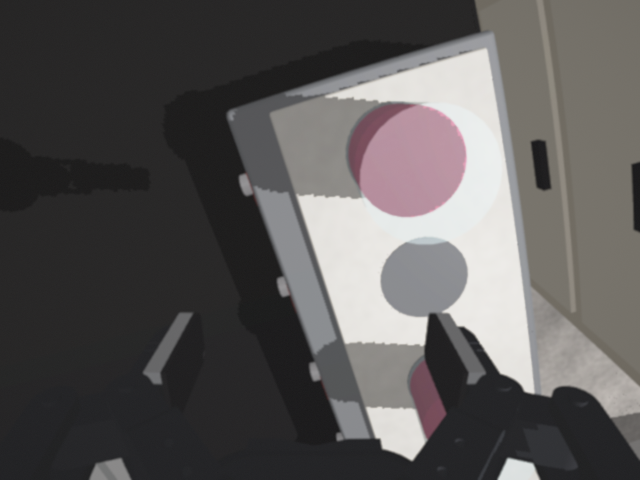

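```bash
cat > h.py <<'E'
import numpy as np,cv2
from workcell import readout,camera
from scipy.spatial.transform import Rotation as R
def cam(n):
    o=readout.get_obs(); c=camera(n)
    if n=="wrist":
        T=np.eye(4);T[:3,:3]=R.from_quat(o["ee_rot"]).as_matrix();T[:3,3]=o["position"]
        c["W"]=T@c["T_tool_cam"]
    else: c["W"]=np.linalg.inv(c["extrinsics"])
    return c
def ray(c,u,v):
    p=cv2.undistortPoints(np.array([[[u,v]]],float),c["intrinsics"],np.array(c["dist"]))[0,0]
    d=c["W"][:3,:3]@np.array([p[0],p[1],1]); return c["W"][:3,3],d
def onz(c,u,v,z):
    o,d=ray(c,u,v); return (o+d*(z-o[2])/d[2])
def proj(c,P):
    M=np.linalg.inv(c["W"]); r,_=cv2.Rodrigues(M[:3,:3])
    return cv2.projectPoints(np.array(P,float).reshape(-1,3),r,M[:3,3],c["intrinsics"],np.array(c["dist"]))[0].reshape(-1,2)
E
python3 - <<'E'
from h import *
c=cam("top")
im=c["pixels"][:,:,::-1]
cv2.imwrite("pics/topA.png",cv2.resize(im[140:360,120:390],None,fx=2.9,fy=2.6,interpolation=cv2.INTER_CUBIC)[:600,:800])
cv2.imwrite("pics/topB.png",cv2.resize(im[140:360,370:570],None,fx=2.7,fy=2.7,interpolation=cv2.INTER_CUBIC))
for n,u,v,z in [("cruc rim",172,185,.056),("weigher",244,178,.06),("dropper",334,175,.1),("flask mouth",418,172,.104),("flask base",409,190,.0),("beaker rim",504,202,.07),("beaker base",493,213,0),("big rim",321,311,.095),("widecruc",325,247,.038),("turq",271,214,.1),("mortar",396,96,.05),("red",293,149,.02)]:
    print(n,onz(c,u,v,z).round(4), c["range_z"][v,u])
for n,pts in [("t2",[(136,262),(245,262),(246,325),(134,325)]),("t3",[(386,284),(541,250),(558,309),(401,344)])]:
    for p in pts: print(n,onz(c,*p,.022).round(4))
E
```

```text
cruc rim [0.6479 0.2631 0.056 ] 1.0071929
weigher [0.6636 0.143  0.06  ] 0.9592984
dropper [ 0.6608 -0.0074  0.1   ] 0.9386826
flask mouth [ 0.6696 -0.1416  0.104 ] 0.94346184
flask base [ 0.6728 -0.1421  0.    ] 0.9615428
beaker rim [ 0.6353 -0.2879  0.07  ] 0.99401826
beaker base [ 0.636  -0.2899  0.    ] 0.93623894
big rim [0.443  0.0048 0.095 ] 0.9691246
widecruc [0.5554 0.003  0.038 ] 0.99039626
turq [0.5921 0.0898 0.1   ] 0.9047367
mortar [ 0.8281 -0.1111  0.05  ] 1.0528786
red [0.7344 0.0666 0.02  ] 1.0057324
t2 [0.5209 0.32   0.022 ]
t2 [0.5277 0.1371 0.022 ]
t2 [0.4227 0.128  0.022 ]
t2 [0.4161 0.3112 0.022 ]
t3 [ 0.4994 -0.1013  0.022 ]
t3 [ 0.5676 -0.3626  0.022 ]
t3 [ 0.4689 -0.3858  0.022 ]
t3 [ 0.4016 -0.1272  0.022 ]
```

View pics/topA.png

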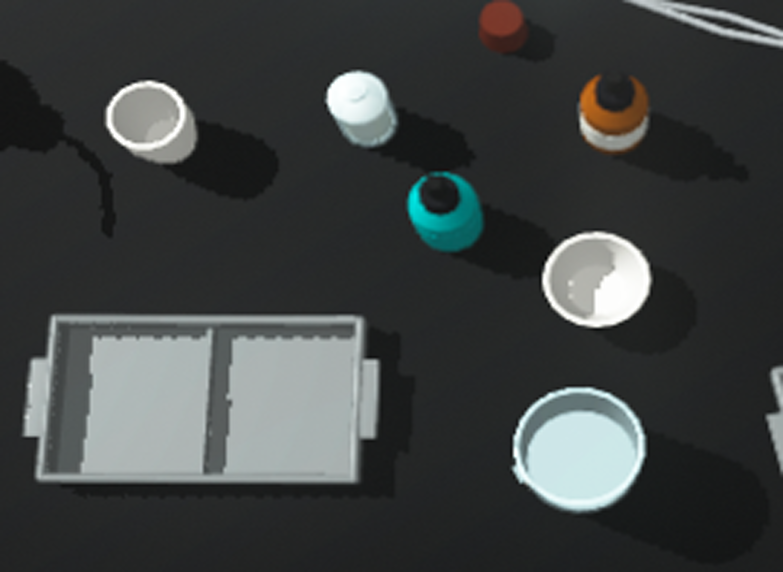

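View pics/topB.png

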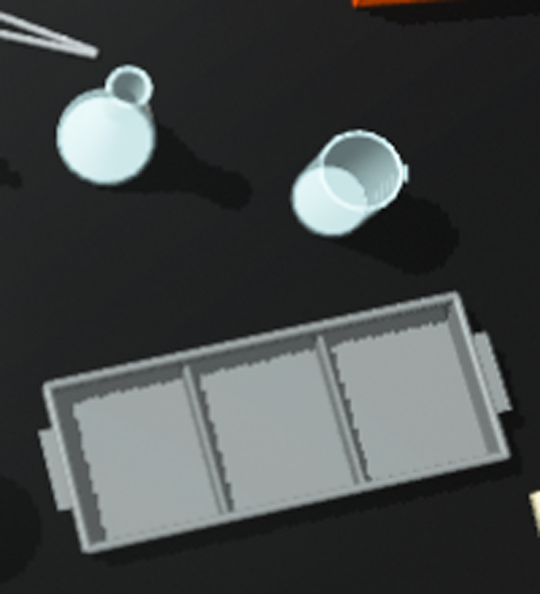

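```bash
python3 - <<'E'
from h import *
o=readout.get_obs(); print(R.from_quat(o["ee_rot"]).as_matrix().round(3))
c=cam("top"); s=cam("scene")
print("cap",onz(c,332,175.4,.082),"weigher st",onz(c,243.8,177.7,.055))
# check in scene: project estimated
im=s["pixels"][:,:,::-1].copy()
for p in [(.648,.263,.056),(.664,.143,.055),(.664,.143,0),(.662,-.003,.082),(.662,-.003,0),(.67,-.142,.104),(.672,-.142,0),(.636,-.288,.07),(.636,-.289,0),
 (.4697,.2674,.004),(.474,.1806,.004),(.462,-.16,.004),(.484,-.244,.004),(.506,-.328,.004),(.592,.09,.1)]:
    u,v=proj(s,p)[0]; cv2.circle(im,(int(round(u)),int(round(v))),1,(0,0,255),-1)
cv2.imwrite("pics/sc1.png",cv2.resize(im[120:380,100:500],None,fx=2,fy=2,interpolation=cv2.INTER_NEAREST))
# obstacles
for cc in (c,s):
    z=cc["range_z"]; 
    vv,uu=np.mgrid[0:480:2,0:640:2]; 
    P=cv2.undistortPoints(np.stack([uu.ravel(),vv.ravel()],1).astype(float)[:,None],cc["intrinsics"],np.array(cc["dist"]))[:,0]
    zz=z[vv.ravel(),uu.ravel()]; X=np.c_[P*zz[:,None],zz]; X=X[zz>0]@cc["W"][:3,:3].T+cc["W"][:3,3]
    X=X[(X[:,2]>.13)]
    # coarse cells
    d={}
    for x,y,h in X:
        k=(round(x,1),round(y,1)); d[k]=max(d.get(k,0),h)
    print({k:round(v,2) for k,v in sorted(d.items()) if k[0]>.15 and abs(k[1])<.8})
E
```

```text
[[-0.    -0.957  0.291]
 [-0.001  0.291  0.957]
 [-1.    -0.    -0.001]]
cap [ 0.66631922 -0.00419984  0.082     ] weigher st [0.66583229 0.1442217  0.055     ]
{(np.float64(0.6), np.float64(0.4)): np.float64(0.18), (np.float64(0.7), np.float64(0.4)): np.float64(0.19), (np.float64(0.7), np.float64(0.5)): np.float64(0.2)}
{(np.float64(0.2), np.float64(0.6)): np.float64(0.15), (np.float64(0.2), np.float64(0.7)): np.float64(0.15), (np.float64(0.3), np.float64(0.6)): np.float64(0.19), (np.float64(0.3), np.float64(0.7)): np.float64(0.19), (np.float64(0.4), np.float64(0.6)): np.float64(0.19), (np.float64(0.4), np.float64(0.7)): np.float64(0.19), (np.float64(0.5), np.float64(0.6)): np.float64(0.19), (np.float64(0.5), np.float64(0.7)): np.float64(0.19), (np.float64(0.6), np.float64(0.4)): np.float64(0.19), (np.float64(0.6), np.float64(0.6)): np.float64(0.19), (np.float64(0.6), np.float64(0.7)): np.float64(0.19), (np.float64(0.7), np.float64(0.4)): np.float64(0.19), (np.float64(0.7), np.float64(0.5)): np.float64(0.2)}
```

View pics/sc1.png

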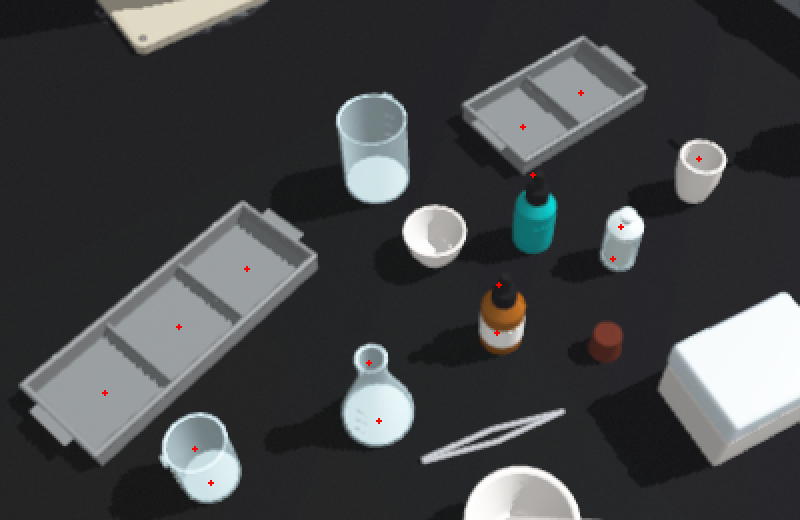

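```bash
cat > go.py <<'E'
import sys
from h import *
def go(x,y,z,a):
    o=readout.get_obs(); M=R.from_quat(o["ee_rot"]).as_matrix()
    ca,sa=np.cos(np.radians(a)),np.sin(np.radians(a))
    G=np.array([[0,0,-1],[-(-sa)*-1 if 0 else sa,-ca,0],[ca,sa,0]]).T
    G[:,1]=np.cross(G[:,2],G[:,0])
    d=M.T@(np.array([x,y,z])-o["position"])*1000
    w=np.degrees(R.from_matrix(M.T@G).as_rotvec())
    print("t",round(o["clock"],2),"pos",o["position"].round(4),"F",o["ft_force"].round(1),"grip",round(o["grip_width"],3),"turn",w.round(1),"shift",d.round(1))
v=list(map(float,sys.argv[1:])); 
for i in range(0,len(v),4): go(*v[i:i+4])
E
python3 go.py .648 .263 .16 3
```

```text
t 0.3 pos [0.1815 0.5979 0.2311] F [0.3 0.3 0.4] grip 1.001 turn [70.1 -0.   0. ] shift [  71.1 -543.7 -185. ]
```

```bash
python3 -m inch '[[[5,0,0],[0,-40,-14],0],[[12,0,0],[0,-90,-31],0],[[20,0,0],[0,-145,-49],0],[[28,0,0],[0,-200,-68],0],[[36,0,0],[0,-255,-87],0],[[44,0,0],[0,-310,-105],0],[[52,0,0],[0,-365,-124],0],[[60,0,0],[0,-420,-143],0.1],[[66,0,0],[10,-475,-162],0.1],[[70,0,0],[30,-525,-178],0.1]]' 40; python3 go.py .648 .263 .1 3 .648 .263 .023 3
```

```text
clock: 1.55
position: [0.6342, 0.2738, 0.2018]
ee_rot: [-0.018, 0.706, 0.018, 0.708]
ft_force: [-0.4, 0.6, -0.3]
grip_width: 0.903
t 1.55 pos [0.6342 0.2738 0.2018] F [-0.4  0.6 -0.3] grip 0.903 turn [-0.1  0.1 -0. ] shift [101.8 -11.5  13.1]
t 1.55 pos [0.6342 0.2738 0.2018] F [-0.4  0.6 -0.3] grip 0.903 turn [-0.1  0.1 -0. ] shift [178.8 -11.5  12.9]
```

```bash
python3 - <<'E'
from h import *
c=cam("top")
z=c["range_z"]
for y0,y1,x0,x1 in [(80,250,0,130)]:
    vv,uu=np.mgrid[y0:y1,x0:x1]
    P=cv2.undistortPoints(np.stack([uu.ravel(),vv.ravel()],1).astype(float)[:,None],c["intrinsics"],np.array(c["dist"]))[:,0]
    zz=z[vv.ravel(),uu.ravel()];X=np.c_[P*zz[:,None],zz][zz>0]@c["W"][:3,:3].T+c["W"][:3,3]
    X=X[(X[:,2]>.03)&(X[:,1]<.6)]
    for a,b in [(.03,.08),(.08,.12),(.12,.16),(.16,.25)]:
        Q=X[(X[:,2]>a)&(X[:,2]<b)]
        if len(Q): print(a,b,len(Q),np.percentile(Q,[1,50,99],axis=0).round(3).tolist())
cv2.imwrite("pics/top2.png",c["pixels"][:,:,::-1])
cv2.imwrite("pics/w2.png",cam("wrist")["pixels"][:,:,::-1])
E
```

```text
0.03 0.08 19 [[0.817, 0.347, 0.065], [0.821, 0.351, 0.075], [0.824, 0.356, 0.079]]
0.08 0.12 11 [[0.82, 0.346, 0.08], [0.822, 0.351, 0.081], [0.824, 0.356, 0.083]]
0.16 0.25 3 [[0.585, 0.264, 0.247], [0.586, 0.264, 0.249], [0.587, 0.265, 0.249]]
```

View pics/top2.png

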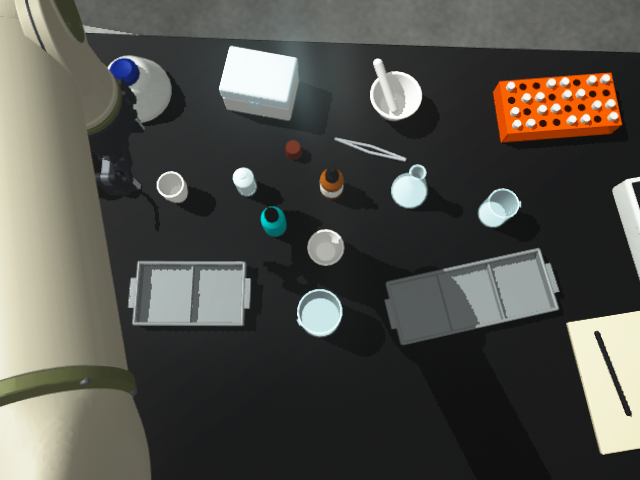

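View pics/w2.png

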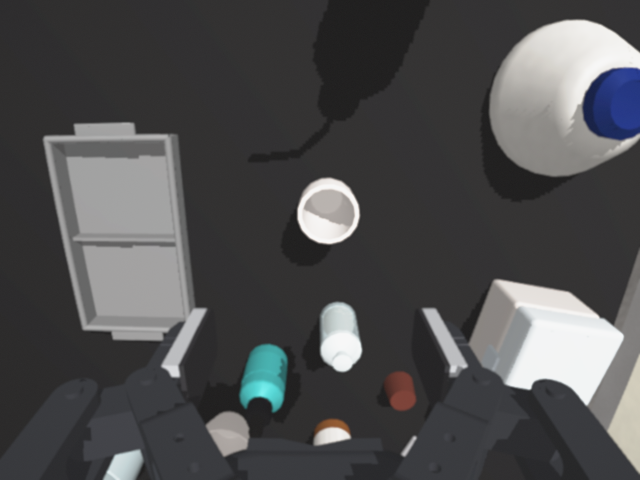

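```bash
python3 - <<'E'
from h import *
c=cam("top"); w=cam("wrist"); s=cam("scene")
print("bottle base edge",onz(c,85,165,.02),onz(c,62,181,.02), "neck", onz(c,28,130,.17), "tip",onz(c,10,124,.19))
print("cruc wrist",onz(w,328.5,206,.056),"weigher stop",onz(w,341,352,.055))
print("TCP px",proj(w,readout.get_obs()["position"]))
z=s["range_z"]; vv,uu=np.mgrid[120:205,505:570]
P=cv2.undistortPoints(np.stack([uu.ravel(),vv.ravel()],1).astype(float)[:,None],s["intrinsics"],np.array(s["dist"]))[:,0]
zz=z[vv.ravel(),uu.ravel()];X=np.c_[P*zz[:,None],zz][zz>0]@s["W"][:3,:3].T+s["W"][:3,3]
for a,b in [(.03,.08),(.08,.12),(.12,.16),(.16,.25)]:
    Q=X[(X[:,2]>a)&(X[:,2]<b)]
    if len(Q): print(a,b,len(Q),np.percentile(Q,[1,50,99],axis=0).round(3).tolist())
E
```

```text
bottle base edge [0.68980779 0.42850894 0.02      ] [0.65892362 0.46417436 0.02      ] neck [0.68864642 0.45143169 0.17      ] tip [0.68852818 0.46724909 0.19      ]
cruc wrist [0.64416709 0.27911195 0.056     ] weigher stop [0.66316147 0.14941216 0.055     ]
TCP px [[309.63453534 306.59883259]]
0.03 0.08 1243 [[0.57, 0.439, 0.03], [0.687, 0.472, 0.056], [0.736, 0.565, 0.079]]
0.08 0.12 1036 [[0.612, 0.438, 0.08], [0.698, 0.456, 0.096], [0.736, 0.594, 0.12]]
0.12 0.16 628 [[0.676, 0.448, 0.12], [0.705, 0.463, 0.136], [0.726, 0.49, 0.159]]
0.16 0.25 44 [[0.697, 0.471, 0.161], [0.7, 0.474, 0.175], [0.703, 0.477, 0.189]]
```

```bash
python3 - <<'E'
from h import *
w=cam("wrist"); print(readout.get_obs()["position"])
im=w["pixels"][:,:,::-1].copy()
for p in [(.648,.263,.056),(.666,.145,.055),(.667,-.004,.082)]:
    u,v=proj(w,p)[0];print(p,u,v); cv2.circle(im,(int(u),int(v)),2,(0,0,255),-1)
cv2.imwrite("pics/w3.png",im)
E
```

```text
[0.63157819 0.27639758 0.20138829]
(0.648, 0.263, 0.056) 333.6335091991214 231.9818616234078
(0.666, 0.145, 0.055) 344.2083319865756 360.03243880295764
(0.667, -0.004, 0.082) 333.8415963352658 503.2129140881817
```

View pics/w3.png

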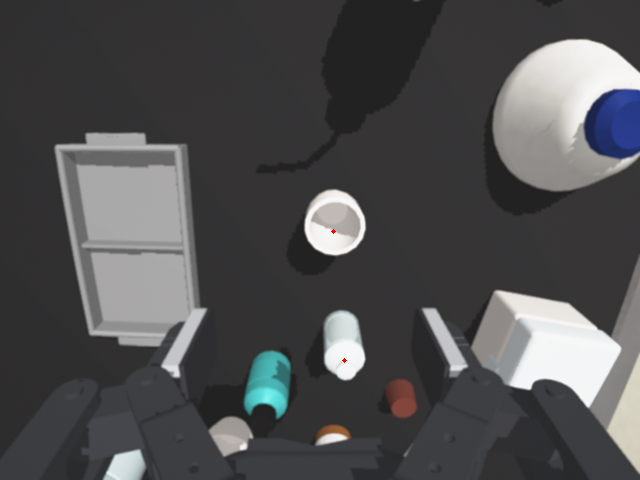

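```bash
python3 go.py .648 .267 .026 3; python3 -m inch '[[[0,0,0],[10,-5,8],0.1],[[0,0,0],[35,-10,16],0.1],[[0,0,0],[65,-10,16],0.1],[[0,0,0],[95,-10,16],0.1],[[0,0,0],[120,-10,16],0.1],[[0,0,0],[140,-10,16],0.1],[[0,0,0],[155,-10,16],0.1],[[0,0,0],[165,-10,16],0.1],[[0,0,0],[165,-10,16],0.1]]'; python3 go.py .648 .267 .026 3; python3 -c "
from h import *
cv2.imwrite('pics/w4.png',cam('wrist')['pixels'][:,:,::-1])"
```

```text
t 1.85 pos [0.6316 0.2764 0.2014] F [0.4 0.4 0.2] grip 0.901 turn [ 0.2 -0.  -0. ] shift [175.4 -10.4  15.9]
clock: 2.98
position: [0.6479, 0.2674, 0.0359]
ee_rot: [-0.02, 0.707, 0.02, 0.707]
ft_force: [-0.7, -0.4, 0.1]
grip_width: 0.897
t 2.98 pos [0.6479 0.2674 0.0359] F [-0.7 -0.4  0.1] grip 0.897 turn [ 0.2 -0.  -0. ] shift [ 9.9 -0.4  0.1]
```

View pics/w4.png

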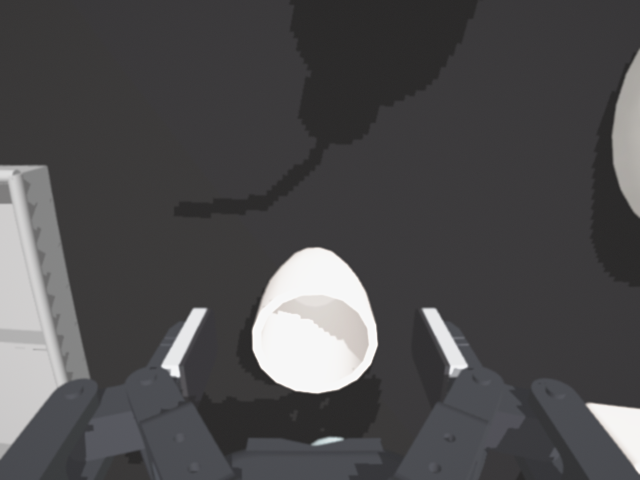

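```bash
python3 -m inch '[[[0,0,0],[8,0,0],0.1],[[0,0,0],[15,0,0],0.1],[[0,0,0],[15,0,0],0.3],[[0,0,0],[15,0,0],0.6],[[0,0,0],[15,0,0],0.7],[[0,0,0],[15,0,0],0.7],[[0,0,0],[15,0,0],0.7],[[0,0,0],[15,0,0],0.7]]' 40; python3 go.py .648 .267 .17 3 .4697 .2674 .17 3
```

```text
clock: 4.03
position: [0.6484, 0.2675, 0.0219]
ee_rot: [-0.02, 0.707, 0.02, 0.707]
ft_force: [-1.3, 0.5, 1.8]
grip_width: 0.532
t 4.03 pos [0.6484 0.2675 0.0219] F [-1.3  0.5  1.8] grip 0.532 turn [ 0.2  0.  -0. ] shift [-148.1   -0.4   -0.4]
t 4.03 pos [0.6484 0.2675 0.0219] F [-1.3  0.5  1.8] grip 0.532 turn [ 0.2  0.  -0. ] shift [-148.2   10.  -178.4]
```

```bash
python3 -m inch '[[[0,0,0],[-15,0,0],0.7],[[0,0,0],[-40,0,0],0.7],[[0,0,0],[-65,0,-5],0.7],[[0,0,0],[-80,0,-25],0.7],[[0,0,0],[-80,2,-55],0.7],[[0,0,0],[-80,5,-85],0.7],[[0,0,0],[-80,8,-115],0.7],[[0,0,0],[-80,10,-145],0.7],[[0,0,0],[-80,10,-168],0.7],[[0,0,0],[-80,10,-178],0.7]]'; python3 go.py .4697 .2674 .026 3; python3 -c "
from h import *
cv2.imwrite('pics/w5.png',cam('wrist')['pixels'][:,:,::-1])"
```

```text
clock: 5.28
position: [0.4692, 0.2677, 0.1029]
ee_rot: [-0.019, 0.706, 0.021, 0.707]
ft_force: [0.1, 0.7, -1.2]
grip_width: 0.525
t 5.28 pos [0.4692 0.2677 0.1029] F [ 0.1  0.7 -1.2] grip 0.525 turn [ 0.3  0.1 -0.1] shift [76.9 -0.5  0.4]
```

View pics/w5.png

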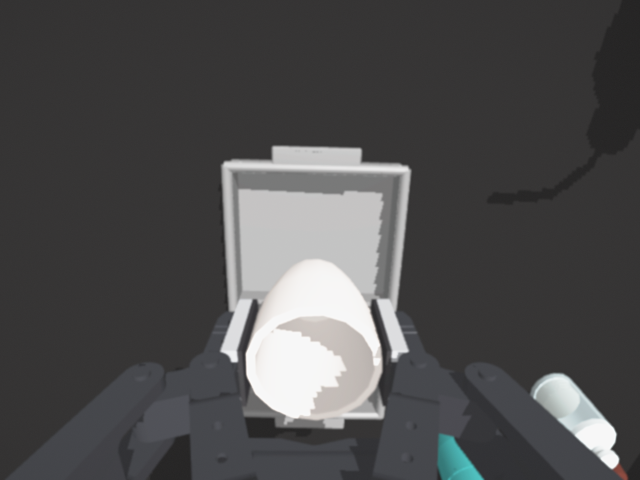

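```bash
python3 -c "
from h import *
w=cam('wrist')
for p in [(225,164),(409,168),(232,308),(400,297)]: print(onz(w,*p,.022))
print(proj(w,(.4697,.2674,.004)),proj(w,(.4719,.224,.016)))"
```

```text
[0.41583428 0.31393179 0.022     ]
[0.52051313 0.31772515 0.022     ]
[0.41893428 0.2215866  0.022     ]
[0.52592538 0.23568052 0.022     ]
[[314.78701999 236.02484243]] [[314.31318858 304.53393566]]
```

```bash
python3 -m inch '[[[0,0,0],[15,0,0],0.7],[[0,0,0],[35,0,0],0.7],[[0,0,0],[55,0,0],0.7],[[0,0,0],[65,0,0],0.7],[[0,0,0],[71,0,0],0.7],[[0,0,0],[75,0,0],0.7],[[0,0,0],[76,0,0],0.7],[[0,0,0],[77,0,0],0.7],[[0,0,0],[77,0,0],0.7]]'; python3 go.py .4697 .2674 .026 3
```

```text
clock: 6.5
position: [0.47, 0.268, 0.0259]
ee_rot: [-0.019, 0.706, 0.021, 0.707]
ft_force: [-0.4, -0.2, -1.1]
grip_width: 0.532
t 6.5 pos [0.47   0.268  0.0259] F [-0.4 -0.2 -1.1] grip 0.532 turn [ 0.3  0.1 -0.1] shift [-0.1 -0.6 -0.3]
```

```bash
python3 -m inch '[[[0,0,0],[0.5,0,0],0.4],[[0,0,0],[0,0,0],0.3],[[0,0,0],[0,0,0],0.2],[[0,0,0],[0,0,0],0.2],[[0,0,0],[-10,0,0],0.2],[[0,0,0],[-40,0,0],0.2],[[0,0,0],[-80,0,0],0.2],[[0,0,0],[-110,0,0],0.2],[[0,0,0],[-120,0,0],0.2]]'; python3 go.py .665 .146 .14 3 .665 .146 .02 3;python3 -c "
from h import *
cv2.imwrite('pics/w6.png',cam('wrist')['pixels'][:,:,::-1])"
```

```text
clock: 7.62
position: [0.4707, 0.2682, 0.1484]
ee_rot: [-0.018, 0.705, 0.022, 0.708]
ft_force: [0.2, 1.0, -0.0]
grip_width: 0.802
t 7.62 pos [0.4707 0.2682 0.1484] F [ 0.2  1.  -0. ] grip 0.802 turn [ 0.2  0.2 -0.2] shift [   8.6 -133.1  187. ]
t 7.62 pos [0.4707 0.2682 0.1484] F [ 0.2  1.  -0. ] grip 0.802 turn [ 0.2  0.2 -0.2] shift [ 128.6 -133.6  186.5]
```

View pics/w6.png

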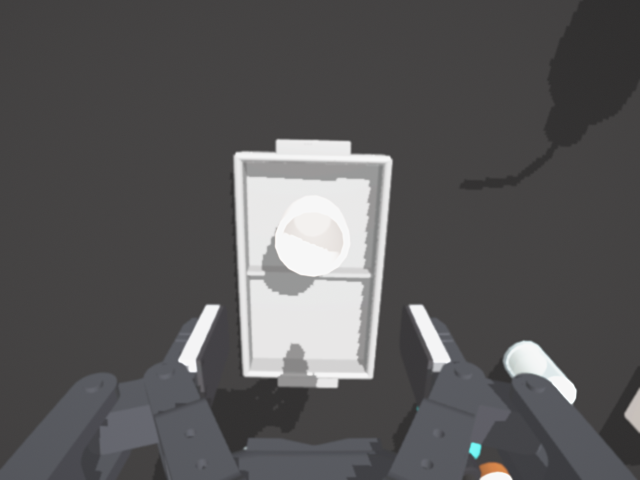

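```bash
python3 -m inch '[[[0,0,0],[0,-12,18],0.3],[[0,0,0],[0,-32,45],0.3],[[0,0,0],[0,-55,77],0.3],[[0,0,0],[0,-78,109],0.3],[[0,0,0],[0,-100,140],0.3],[[0,0,0],[0,-120,168],0.3],[[0,0,0],[0,-130,183],0.3],[[0,0,0],[10,-133,187],0.3],[[0,0,0],[20,-133,187],0.3],[[0,0,0],[30,-133,187],0.3]]'; python3 go.py .665 .146 .02 3;python3 -c "
from h import *
w=cam('wrist');im=w['pixels'][:,:,::-1].copy()
u,v=proj(w,(.665,.146,.055))[0];print(u,v);cv2.circle(im,(int(u),int(v)),2,(0,0,255),-1)
u,v=proj(w,(.665,.146,.0))[0];print(u,v);cv2.circle(im,(int(u),int(v)),2,(0,0,255),-1)
cv2.imwrite('pics/w7.png',im)"
```

```text
clock: 8.93
position: [0.664, 0.1471, 0.1172]
ee_rot: [-0.019, 0.706, 0.022, 0.708]
ft_force: [0.3, -0.4, 0.7]
grip_width: 0.696
t 8.93 pos [0.664  0.1471 0.1172] F [ 0.3 -0.4  0.7] grip 0.696 turn [ 0.3  0.1 -0.3] shift [97.2 -1.6  0.7]
314.78856430876044 258.9096868871272
314.37168203815673 228.73243453597965
```

View pics/w7.png

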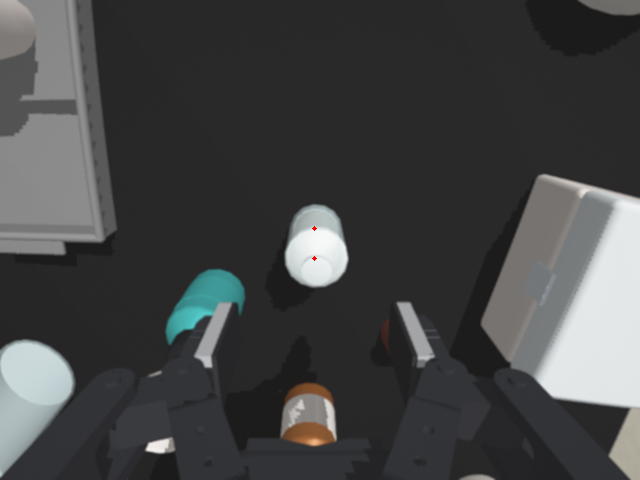

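```bash
python3 -m inch '[[[0,0,0],[12,0,1],0.3],[[0,0,0],[32,-1,1],0.3],[[0,0,0],[52,-1,1],0.3],[[0,0,0],[70,-1,1],0.3],[[0,0,0],[83,-1,1],0.3],[[0,0,0],[91,-1,1],0.3],[[0,0,0],[93,-1,1],0.3],[[0,0,0],[93,-1,1],0.3]]'; python3 go.py .665 .146 .024 3;python3 -c "
from h import *
w=cam('wrist');im=w['pixels'][:,:,::-1].copy()
cv2.imwrite('pics/w8.png',im)"
```

```text
clock: 9.98
position: [0.6649, 0.1465, 0.0233]
ee_rot: [-0.019, 0.706, 0.022, 0.707]
ft_force: [0.0, 0.3, 0.4]
grip_width: 0.702
t 9.97 pos [0.6649 0.1465 0.0233] F [0.  0.3 0.4] grip 0.702 turn [ 0.3  0.1 -0.2] shift [-0.7 -0.5  0.1]
```

View pics/w8.png

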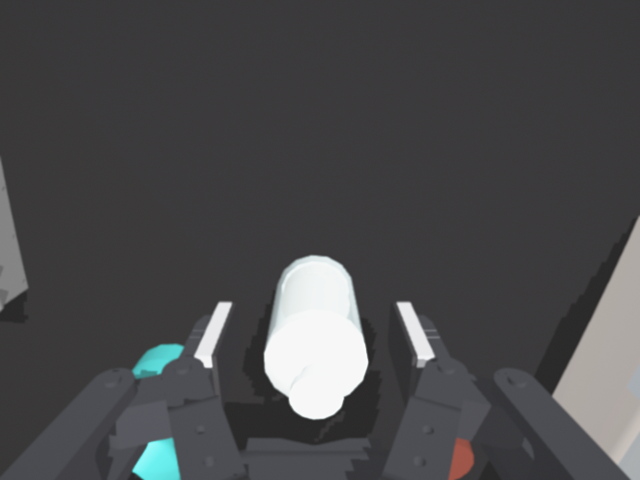

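Bottle centred between the pads; the turquoise look-alike is clear. Close and lift.

```bash
python3 -m inch '[[[0,0,0],[0,0,0],0.5],[[0,0,0],[0,0,0],0.7],[[0,0,0],[0,0,0],0.8],[[0,0,0],[0,0,0],0.8],[[0,0,0],[0,0,0],0.8],[[0,0,0],[0,0,0],0.8],[[0,0,0],[-15,0,0],0.8],[[0,0,0],[-40,0,0],0.8],[[0,0,0],[-65,0,0],0.8],[[0,0,0],[-80,0,0],0.8]]' 35; python3 go.py .474 .1806 .103 3
```

```text
clock: 11.28
position: [0.6653, 0.1462, 0.1055]
ee_rot: [-0.019, 0.706, 0.022, 0.708]
ft_force: [0.0, 0.5, -1.0]
grip_width: 0.406
t 11.28 pos [0.6653 0.1462 0.1055] F [ 0.   0.5 -1. ] grip 0.406 turn [ 0.3  0.2 -0.3] shift [   2.1   45.4 -189. ]
```

```bash
python3 -m inch '[[[0,0,0],[0,10,-10],0.8],[[0,0,0],[0,25,-28],0.8],[[0,0,0],[0,38,-55],0.8],[[0,0,0],[0,44,-85],0.8],[[0,0,0],[0,45,-115],0.8],[[0,0,0],[0,45,-143],0.8],[[0,0,0],[0,45,-167],0.8],[[0,0,0],[0,45,-182],0.8],[[0,0,0],[0,45,-189],0.8],[[0,0,0],[0,45,-189],0.8]]'; python3 go.py .474 .1806 .0275 3;python3 -c "
from h import *
w=cam('wrist');im=w['pixels'][:,:,::-1].copy()
cv2.imwrite('pics/w9.png',im)"
```

```text
clock: 12.52
position: [0.474, 0.1804, 0.105]
ee_rot: [-0.019, 0.706, 0.022, 0.708]
ft_force: [0.2, 0.1, -1.2]
grip_width: 0.411
t 12.53 pos [0.474  0.1804 0.105 ] F [ 0.2  0.1 -1.2] grip 0.411 turn [ 0.3  0.2 -0.3] shift [77.5 -0.1 -0.3]
```

View pics/w9.png

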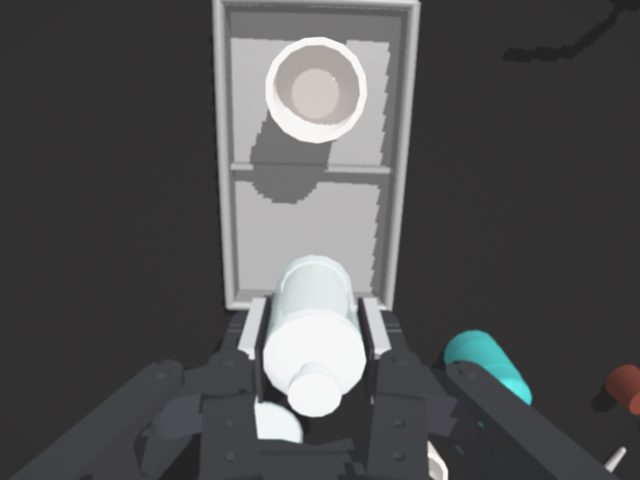

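```bash
python3 -m inch '[[[0,0,0],[15,0,0],0.8],[[0,0,0],[35,0,0],0.8],[[0,0,0],[55,0,0],0.8],[[0,0,0],[65,0,0],0.8],[[0,0,0],[71,0,0],0.8],[[0,0,0],[75,0,0],0.8],[[0,0,0],[77,0,0],0.8],[[0,0,0],[77.5,0,0],0.8],[[0,0,0],[78,0,0],0.8]]'; python3 go.py .474 .1806 .0275 3
python3 -m inch '[[[0,0,0],[0,0,0],0.55],[[0,0,0],[0,0,0],0.4],[[0,0,0],[0,0,0],0.35],[[0,0,0],[0,0,0],0.35],[[0,0,0],[-10,0,0],0.35],[[0,0,0],[-40,0,0],0.35],[[0,0,0],[-80,0,0],0.35],[[0,0,0],[-130,0,0],0.35],[[0,0,0],[-180,0,0],0.35],[[0,0,0],[-190,0,0],0.35]]'; python3 go.py .669 -.142 .22 14;python3 -c "
from h import *
w=cam('wrist');im=w['pixels'][:,:,::-1].copy()
cv2.imwrite('pics/w10.png',im)"
```

```text
clock: 13.7
position: [0.4751, 0.1809, 0.0282]
ee_rot: [-0.018, 0.705, 0.022, 0.708]
ft_force: [-5.5, -1.9, 14.2]
grip_width: 0.407
t 13.7 pos [0.4751 0.1809 0.0282] F [-5.5 -1.9 14.2] grip 0.407 turn [ 0.3  0.3 -0.3] shift [ 0.7 -0.2 -1.1]
clock: 14.95
position: [0.4758, 0.1802, 0.2222]
ee_rot: [-0.017, 0.703, 0.023, 0.71]
ft_force: [-1.0, 0.1, -0.2]
grip_width: 0.649
t 14.95 pos [0.4758 0.1802 0.2222] F [-1.   0.1 -0.2] grip 0.649 turn [-10.7   0.6  -0.4] shift [   1.1 -332.7  174.5]
```

View pics/w10.png

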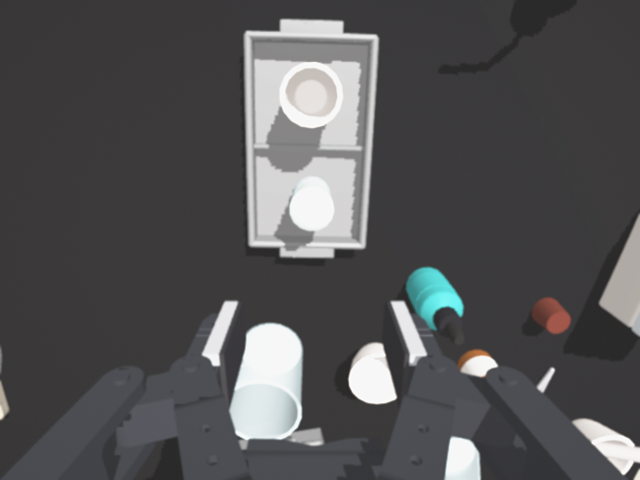

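```bash
python3 -m inch '[[[-1,0,0],[0,-18,9],0.35],[[-3,0,0],[0,-55,28],0.35],[[-5,0,0],[0,-100,52],0.4],[[-7,0,0],[0,-145,76],0.4],[[-9,0,0],[0,-190,100],0.4],[[-10.7,0.6,-0.4],[0,-235,124],0.4],[[-10.7,0.6,-0.4],[0,-278,146],0.4],[[-10.7,0.6,-0.4],[1,-312,163],0.4],[[-10.7,0.6,-0.4],[1,-330,173],0.4],[[-10.7,0.6,-0.4],[1,-333,174],0.4]]'; python3 go.py .669 -.142 .069 14;python3 -c "
from h import *
w=cam('wrist');im=w['pixels'][:,:,::-1].copy()
u,v=proj(w,(.669,-.142,.104))[0];print(u,v);cv2.circle(im,(int(u),int(v)),2,(0,0,255),-1)
u,v=proj(w,(.669,-.142,.0))[0];print(u,v);cv2.circle(im,(int(u),int(v)),2,(0,0,255),-1)
cv2.imwrite('pics/w11.png',im)"
```

```text
clock: 16.25
position: [0.6677, -0.144, 0.2175]
ee_rot: [-0.085, 0.703, 0.085, 0.701]
ft_force: [-0.2, 0.5, 0.7]
grip_width: 0.6
t 16.25 pos [ 0.6677 -0.144   0.2175] F [-0.2  0.5  0.7] grip 0.6 turn [-0.2 -0.2 -0. ] shift [148.5   1.6   2.4]
316.8018692223666 225.82171497182978
316.3761209750954 191.67571912222218
```

View pics/w11.png

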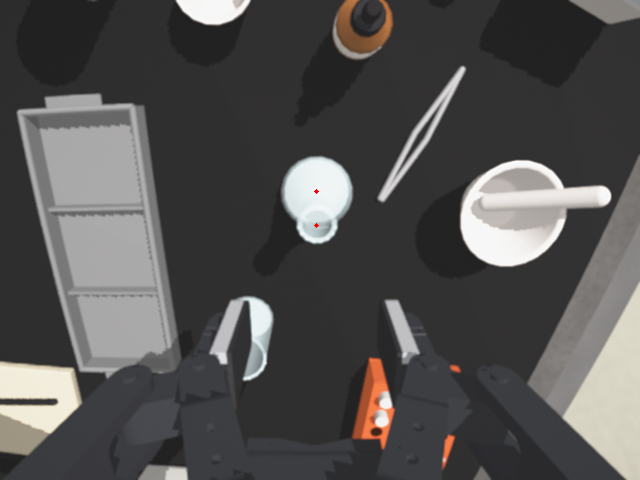

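```bash
python3 -m inch '[[[0,0,0],[15,0,1],0.4],[[0,0,0],[40,1,2],0.4],[[0,0,0],[70,2,2],0.4],[[0,0,0],[98,2,2],0.4],[[0,0,0],[120,2,2],0.4],[[0,0,0],[136,2,2],0.4],[[0,0,0],[144,2,2],0.4],[[0,0,0],[147,2,2],0.4],[[0,0,0],[147,2,2],0.4]]'; python3 go.py .669 -.142 .07 14;python3 -c "
from h import *
w=cam('wrist');im=w['pixels'][:,:,::-1].copy()
cv2.imwrite('pics/w12.png',im)"
```

```text
clock: 17.42
position: [0.6689, -0.1408, 0.0713]
ee_rot: [-0.086, 0.703, 0.086, 0.701]
ft_force: [0.1, 0.3, 0.8]
grip_width: 0.602
t 17.43 pos [ 0.6689 -0.1408  0.0713] F [0.1 0.3 0.8] grip 0.602 turn [-0.1 -0.2 -0. ] shift [ 1.3 -1.2 -0.2]
```

View pics/w12.png

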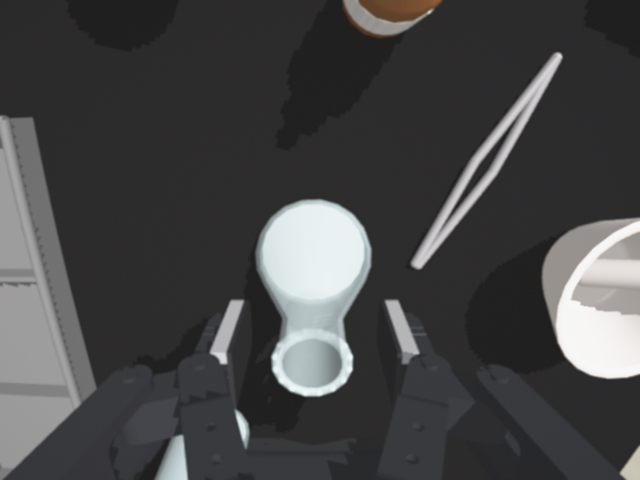

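Flask neck at (312,340), midway between the pads. Close and lift.

```bash
python3 -m inch '[[[0,0,0],[1,-1,0],0.6],[[0,0,0],[1,-1,0],0.75],[[0,0,0],[1,-1,0],0.9],[[0,0,0],[1,-1,0],0.9],[[0,0,0],[1,-1,0],0.9],[[0,0,0],[1,-1,0],0.9],[[0,0,0],[1,-1,0],0.9]]' 40;python3 -m inch '[[[0,0,0],[-10,0,0],0.9],[[0,0,0],[-30,0,0],0.9],[[0,0,0],[-55,0,0],0.9],[[0,0,0],[-75,0,0],0.9],[[0,0,0],[-80,0,0],0.9]]'; python3 go.py .462 -.16 .155 14.6
```

```text
clock: 18.35
position: [0.6694, -0.1422, 0.071]
ee_rot: [-0.086, 0.703, 0.085, 0.701]
ft_force: [-0.7, 0.3, 6.0]
grip_width: 0.272
clock: 18.98
position: [0.6703, -0.1423, 0.1532]
ee_rot: [-0.086, 0.702, 0.085, 0.702]
ft_force: [1.7, -0.8, -1.2]
grip_width: 0.273
t 18.98 pos [ 0.6703 -0.1423  0.1532] F [ 1.7 -0.8 -1.2] grip 0.273 turn [-0.7  0.   0.1] shift [  -2.    32.9 -206.5]
```

```bash
python3 -m inch '[[[0,0,0],[0,2,-10],0.9],[[0,0,0],[0,5,-30],0.9],[[0,0,0],[0,9,-58],0.9],[[0,0,0],[0,14,-88],0.9],[[0,0,0],[0,19,-118],0.9],[[0,0,0],[0,24,-148],0.9],[[0,0,0],[0,28,-176],0.9],[[0,0,0],[0,31,-196],0.9],[[0,0,0],[0,33,-206],0.9],[[0,0,0],[0,33,-206.5],0.9]]'; python3 go.py .462 -.16 .075 14.6;python3 -c "
from h import *
w=cam('wrist');im=w['pixels'][:,:,::-1].copy()
for p in [(.462,-.160,.004),(.484,-.244,.004),(.506,-.328,.004)]:
  u,v=proj(w,p)[0];print(u,v);cv2.circle(im,(int(u),int(v)),2,(0,0,255),-1)
cv2.imwrite('pics/w13.png',im)
c=cam('top');cv2.imwrite('pics/top13.png',c['pixels'][:,:,::-1])"
```

```text
clock: 20.23
position: [0.4615, -0.1596, 0.1528]
ee_rot: [-0.086, 0.702, 0.085, 0.702]
ft_force: [0.4, 0.4, 0.1]
grip_width: 0.276
t 20.23 pos [ 0.4615 -0.1596  0.1528] F [0.4 0.4 0.1] grip 0.276 turn [-0.7  0.   0. ] shift [77.8 -0.4  0.3]
313.8783971607865 214.19787999011032
315.18073567019053 313.4497636226306
316.2541663960422 395.346603184351
```

View pics/w13.png

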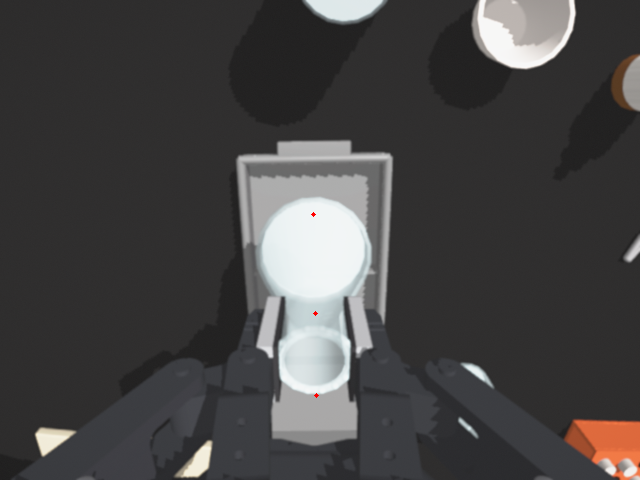

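View pics/top13.png

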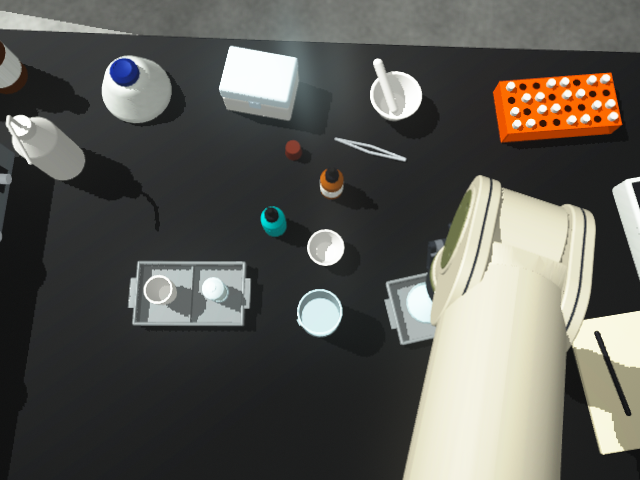

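```bash
python3 -c "
from h import *
w=cam('wrist')
y=np.array([-.2526,.9676]);x=np.array([.9676,.2526]);c0=np.array([.484,-.244])
for a,b,z in [(0,.133,.022),(-.052,.133,.022),(.052,.133,.022),(.03,.0435,.016),(.048,.0435,.016)]:
  print(a,b,proj(w,[*(c0+a*x+b*y),z]))
"
```

```text
0 0.133 [[312.01555617 156.6494559 ]]
-0.052 0.133 [[236.75995882 157.76117255]]
0.052 0.133 [[387.35020046 155.99010788]]
0.03 0.0435 [[352.19399945 271.42187621]]
0.048 0.0435 [[375.32944491 271.1215194 ]]
```

```bash
python3 -m inch '[[[0,0,0],[15,0,0],0.9],[[0,0,0],[35,0,0],0.9],[[0,0,0],[55,0,0],0.9],[[0,0,0],[65,0,0],0.9],[[0,0,0],[71,0,0],0.9],[[0,0,0],[75,0,0],0.9],[[0,0,0],[77,0,0],0.9],[[0,0,0],[77.5,0,0],0.9],[[0,0,0],[78,0,0],0.9]]'; python3 go.py .462 -.16 .075 14.6
```

```text
clock: 21.5
position: [0.4628, -0.1598, 0.0752]
ee_rot: [-0.086, 0.701, 0.085, 0.702]
ft_force: [-0.3, 0.4, -0.9]
grip_width: 0.269
t 21.5 pos [ 0.4628 -0.1598  0.0752] F [-0.3  0.4 -0.9] grip 0.269 turn [-0.7  0.1  0.1] shift [ 0.2 -0.  -0.8]
```

```bash
python3 -m inch '[[[0,0,0],[1,0,0],0.9],[[0,0,0],[1,0,0],0.7],[[0,0,0],[1,0,0],0.5],[[0,0,0],[1,0,0],0.4],[[0,0,0],[0,0,0],0.4],[[0,0,0],[-10,0,0],0.4],[[0,0,0],[-30,0,0],0.4],[[0,0,0],[-65,0,0],0.4],[[0,0,0],[-100,0,0],0.4],[[0,0,0],[-110,0,0],0.4]]'; python3 go.py .667 -.004 .19 14.6;python3 -c "
from h import *
w=cam('wrist');im=w['pixels'][:,:,::-1].copy()
cv2.imwrite('pics/w14.png',im)"
```

```text
clock: 22.75
position: [0.4636, -0.16, 0.1878]
ee_rot: [-0.086, 0.7, 0.085, 0.704]
ft_force: [0.1, 0.9, -0.0]
grip_width: 0.602
t 22.75 pos [ 0.4636 -0.16    0.1878] F [ 0.1  0.9 -0. ] grip 0.602 turn [-0.7  0.3  0.1] shift [ -1.3 102.5 234.9]
```

View pics/w14.png

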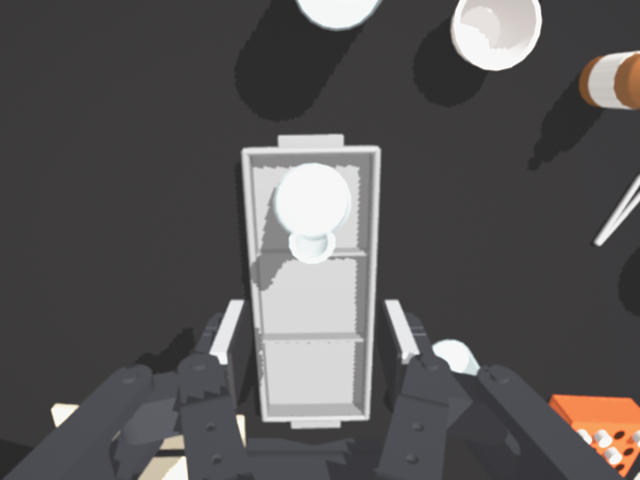

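Flask stands in its compartment. On to the dropper.

```bash
python3 -m inch '[[[0,0,0],[0,6,14],0.4],[[0,0,0],[0,18,42],0.4],[[0,0,0],[0,34,78],0.4],[[0,0,0],[0,50,114],0.4],[[0,0,0],[0,66,150],0.4],[[0,0,0],[0,80,184],0.4],[[0,0,0],[0,92,212],0.4],[[0,0,0],[0,100,229],0.4],[[-0.7,0.3,0],[0,102,234],0.4],[[-0.7,0.3,0],[0,102,235],0.4]]'; python3 go.py .667 -.004 .056 14.6;python3 -c "
from h import *
w=cam('wrist');im=w['pixels'][:,:,::-1].copy()
for p in [(.667,-.004,.102),(.667,-.004,.082),(.667,-.004,.0)]:
  u,v=proj(w,p)[0];print(u,v);cv2.circle(im,(int(u),int(v)),2,(0,0,255),-1)
cv2.imwrite('pics/w15.png',im)"
```

```text
clock: 24.05
position: [0.6669, -0.0043, 0.1874]
ee_rot: [-0.091, 0.702, 0.089, 0.701]
ft_force: [0.3, -1.1, -1.3]
grip_width: 0.6
t 24.05 pos [ 0.6669 -0.0043  0.1874] F [ 0.3 -1.1 -1.3] grip 0.6 turn [ 0.  -0.1  0.1] shift [131.4   0.6   0.5]
314.1489433290982 241.48339538040068
314.17860888445557 231.069008073466
314.265626946638 200.48205703393083
```

View pics/w15.png

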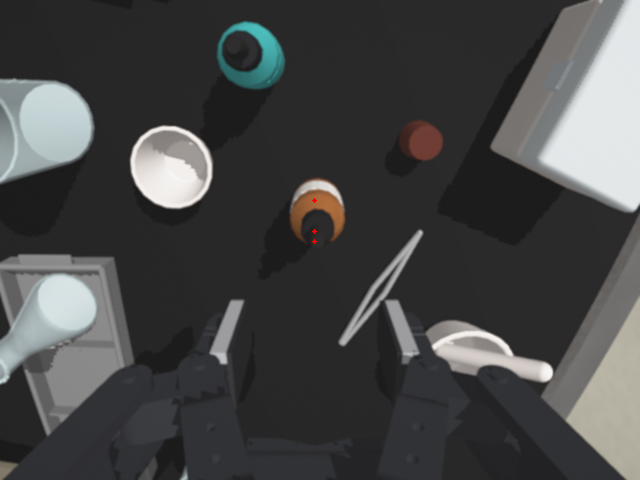

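```bash
python3 -m inch '[[[0,0,0],[15,1,1],0.4],[[0,0,0],[40,2,2],0.4],[[0,0,0],[68,2.5,2.5],0.4],[[0,0,0],[94,2.5,2.5],0.4],[[0,0,0],[114,2.5,2.5],0.4],[[0,0,0],[126,2.5,2.5],0.4],[[0,0,0],[131,2.5,2.5],0.4],[[0,0,0],[132,2.5,2.5],0.4],[[0,0,0],[132,2.5,2.5],0.4]]'; python3 go.py .669 -.002 .055 14.6;python3 -c "
from h import *
w=cam('wrist');im=w['pixels'][:,:,::-1].copy()
cv2.imwrite('pics/w16.png',im)"
```

```text
clock: 25.22
position: [0.669, -0.0021, 0.0566]
ee_rot: [-0.091, 0.701, 0.089, 0.701]
ft_force: [-1.2, -0.2, 0.6]
grip_width: 0.6
t 25.23 pos [ 0.669  -0.0021  0.0566] F [-1.2 -0.2  0.6] grip 0.6 turn [-0.  -0.   0.2] shift [1.6 0.1 0. ]
```

View pics/w16.png

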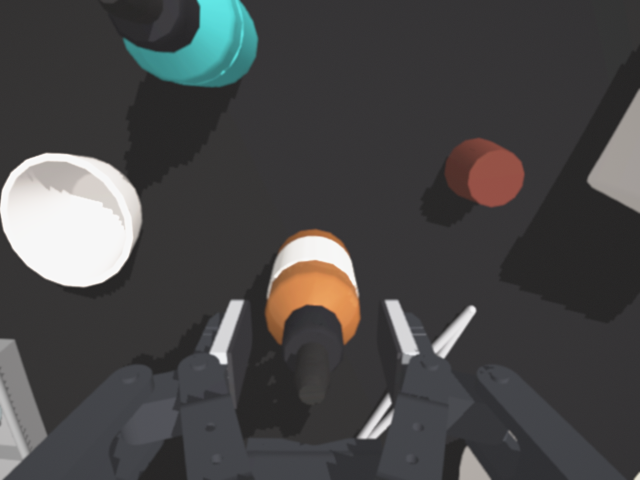

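```bash
python3 -m inch '[[[0,0,0],[1,0,0],0.6],[[0,0,0],[1,0,0],0.75],[[0,0,0],[1,0,0],0.9],[[0,0,0],[1,0,0],0.9],[[0,0,0],[1,0,0],0.9],[[0,0,0],[1,0,0],0.9],[[0,0,0],[1,0,0],0.9]]' 45;python3 -m inch '[[[0,0,0],[-10,0,0],0.9],[[0,0,0],[-35,0,0],0.9],[[0,0,0],[-70,0,0],0.9],[[0,0,0],[-105,0,0],0.9],[[0,0,0],[-130,0,0],0.9],[[0,0,0],[-140,0,0],0.9]]'; python3 go.py .484 -.244 .195 14.6;python3 -c "
from h import *
w=cam('wrist');im=w['pixels'][:,:,::-1].copy()
cv2.imwrite('pics/w17.png',im)"
```

```text
clock: 26.15
position: [0.6702, -0.0028, 0.0598]
ee_rot: [-0.09, 0.7, 0.089, 0.702]
ft_force: [-11.1, -0.2, 30.2]
grip_width: 0.319
clock: 26.9
position: [0.6703, -0.0027, 0.2014]
ee_rot: [-0.09, 0.7, 0.089, 0.703]
ft_force: [0.7, -0.1, -0.9]
grip_width: 0.242
t 26.9 pos [ 0.6703 -0.0027  0.2014] F [ 0.7 -0.1 -0.9] grip 0.242 turn [-0.   0.3  0.2] shift [   5.8 -186.8 -241. ]
```

View pics/w17.png

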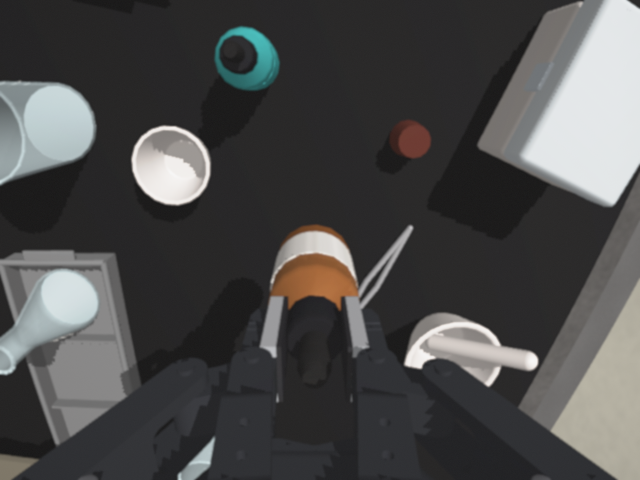

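```bash
python3 -c "
from h import *
s=cam('scene');im=s['pixels'][:,:,::-1].copy()
o=readout.get_obs();p=o['position'];print(p,o['grip_width'])
for dz in (-.060,-.056,0.019,.046):
  u,v=proj(s,p+[0,0,dz])[0];print(dz,u,v);cv2.circle(im,(int(round(u)),int(round(v))),0,(0,0,255),-1)
u,v=map(int,proj(s,p)[0])
cv2.imwrite('pics/s18.png',cv2.resize(im[v-90:v+90,u-110:u+110],None,fx=3.3,fy=3.3,interpolation=cv2.INTER_NEAREST))"
```

```text
[ 0.67004719 -0.00261165  0.20037024] 0.24678904146224898
-0.06 354.2029848157123 245.8483161225544
-0.056 354.3315809116845 244.43892128842893
0.019 356.9592593045594 215.64515337343673
0.046 358.01839278119144 204.04211092004738
```

View pics/s18.png

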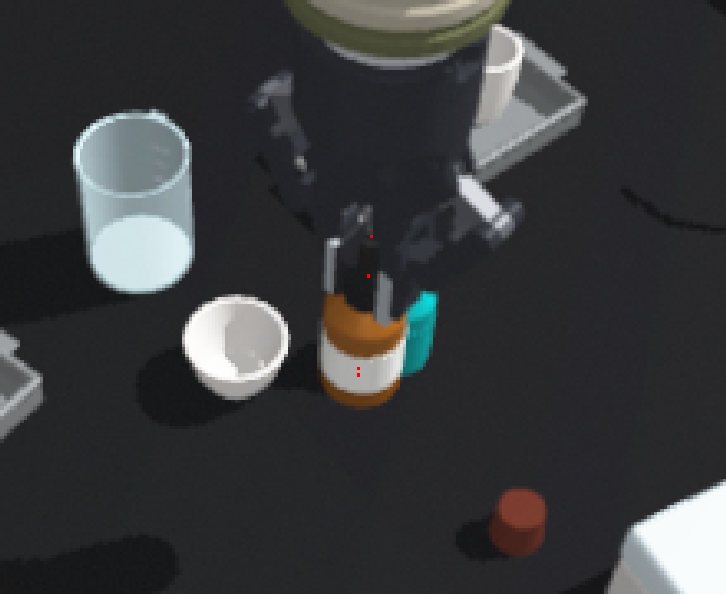

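```bash
python3 -m inch '[[[0,0,0],[0,-12,-16],0.9],[[0,0,0],[0,-35,-45],0.9],[[0,0,0],[0,-62,-80],0.9],[[0,0,0],[0,-90,-116],0.9],[[0,0,0],[0,-118,-152],0.9],[[0,0,0],[0,-143,-184],0.9],[[0,0,0],[0,-164,-212],0.9],[[0,0,0],[0,-179,-231],0.9],[[0,0.3,0],[0,-186,-240],0.9],[[0,0.3,0],[2,-187,-241],0.9]]'; python3 go.py .484 -.244 .066 14.6;python3 -c "
from h import *
w=cam('wrist');im=w['pixels'][:,:,::-1].copy()
cv2.imwrite('pics/w19.png',im)"
```

```text
clock: 28.25
position: [0.4832, -0.2444, 0.1975]
ee_rot: [-0.09, 0.702, 0.088, 0.701]
ft_force: [-0.0, 0.7, -1.0]
grip_width: 0.242
t 28.25 pos [ 0.4832 -0.2444  0.1975] F [-0.   0.7 -1. ] grip 0.242 turn [-0.1 -0.1  0.1] shift [131.5   0.5   1.1]
```

View pics/w19.png

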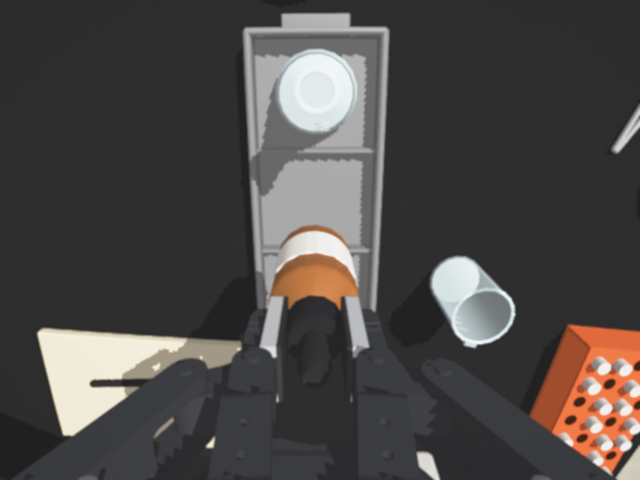

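```bash
python3 -m inch '[[[0,0,0],[15,0,1],0.9],[[0,0,0],[38,0,1],0.9],[[0,0,0],[64,0,1],0.9],[[0,0,0],[88,0,1],0.9],[[0,0,0],[108,0,1],0.9],[[0,0,0],[120,0,1],0.9],[[0,0,0],[126,0,1],0.9],[[0,0,0],[128,0,1],0.9],[[0,0,0],[128,0,1],0.9]]'; python3 -m inch '[[[0,0,0],[1,0,0],0.9],[[0,0,0],[2,0,0],0.9],[[0,0,0],[3,0,0],0.9],[[0,0,0],[3,0,0],0.9]]'; python3 go.py .484 -.244 .066 14.6; python3 -c "
from h import *
w=cam('wrist');im=w['pixels'][:,:,::-1].copy()
cv2.imwrite('pics/w20.png',im)"
```

```text
clock: 29.42
position: [0.4847, -0.244, 0.0696]
ee_rot: [-0.091, 0.702, 0.089, 0.701]
ft_force: [0.5, 0.7, -2.3]
grip_width: 0.25
clock: 29.92
position: [0.485, -0.2442, 0.0673]
ee_rot: [-0.091, 0.701, 0.089, 0.701]
ft_force: [-2.3, 1.4, 7.4]
grip_width: 0.249
t 29.93 pos [ 0.485  -0.2442  0.0673] F [-2.3  1.4  7.4] grip 0.249 turn [-0.  -0.   0.2] shift [ 1.3  0.5 -0.9]
```

View pics/w20.png

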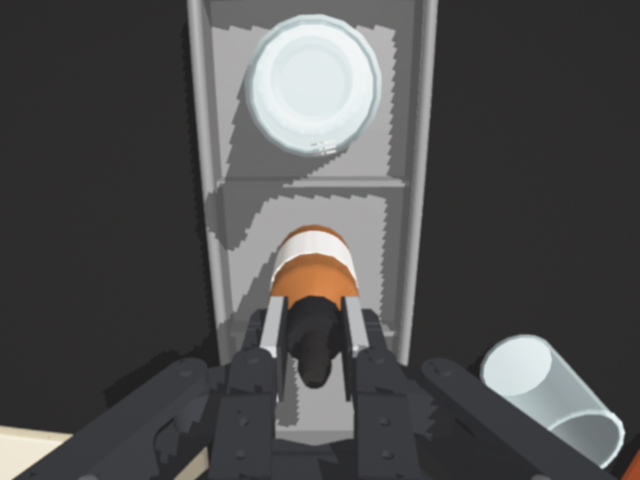

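```bash
python3 -m inch '[[[0,0,0],[0,0,0],0.7],[[0,0,0],[0,0,0],0.5],[[0,0,0],[0,0,0],0.4],[[0,0,0],[0,0,0],0.4],[[0,0,0],[-10,0,0],0.4],[[0,0,0],[-35,0,0],0.4],[[0,0,0],[-70,0,0],0.3],[[0,0,0],[-105,0,0],0.2],[[0,0,0],[-120,0,0],0.2]]'; python3 go.py .636 -.289 .185 14.6;python3 -c "
from h import *
w=cam('wrist');im=w['pixels'][:,:,::-1].copy()
cv2.imwrite('pics/w21.png',im)"
```

```text
clock: 31.1
position: [0.4857, -0.2444, 0.1897]
ee_rot: [-0.091, 0.7, 0.088, 0.702]
ft_force: [-0.3, 0.1, -0.4]
grip_width: 0.796
t 31.1 pos [ 0.4857 -0.2444  0.1897] F [-0.3  0.1 -0.4] grip 0.796 turn [-0.1  0.1  0.2] shift [  5.4 -80.9 134.3]
```

View pics/w21.png

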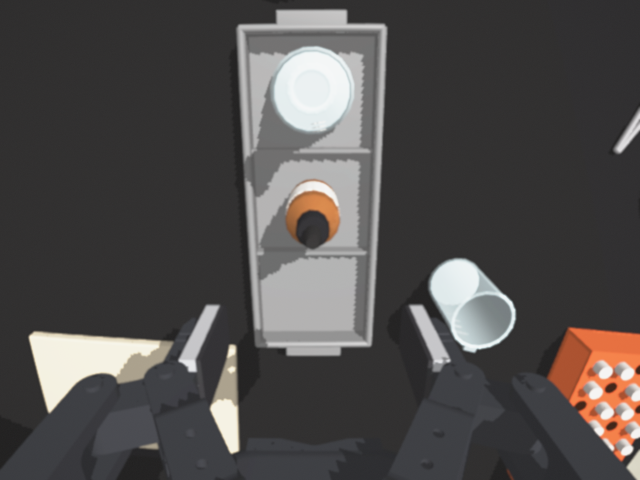

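```bash
python3 -m inch '[[[0,0,0],[0,-8,14],0.15],[[0,0,0],[0,-24,40],0.15],[[0,0,0],[0,-42,70],0.15],[[0,0,0],[0,-60,100],0.15],[[0,0,0],[5,-74,122],0.15],[[0,0,0],[20,-80,132],0.15],[[0,0,0],[35,-81,134],0.15],[[0,0,0],[40,-81,134],0.15],[[0,0,0],[40,-81,134],0.15]]'; python3 go.py .636 -.289 .028 14.6;python3 -c "
from h import *
w=cam('wrist');im=w['pixels'][:,:,::-1].copy()
for p in [(.636,-.289,.07),(.636,-.289,.0)]:
  u,v=proj(w,p)[0];print(u,v);cv2.circle(im,(int(u),int(v)),2,(0,0,255),-1)
cv2.imwrite('pics/w22.png',im)"
```

```text
clock: 32.28
position: [0.6356, -0.2891, 0.1511]
ee_rot: [-0.091, 0.7, 0.088, 0.703]
ft_force: [-0.2, 0.5, -0.6]
grip_width: 0.851
t 32.27 pos [ 0.6356 -0.2891  0.1511] F [-0.2  0.5 -0.6] grip 0.851 turn [-0.1  0.2  0.2] shift [1.231e+02 5.000e-01 1.000e-01]
313.91687953887634 244.14439473586165
313.5937257772623 212.14894800245304
```

View pics/w22.png

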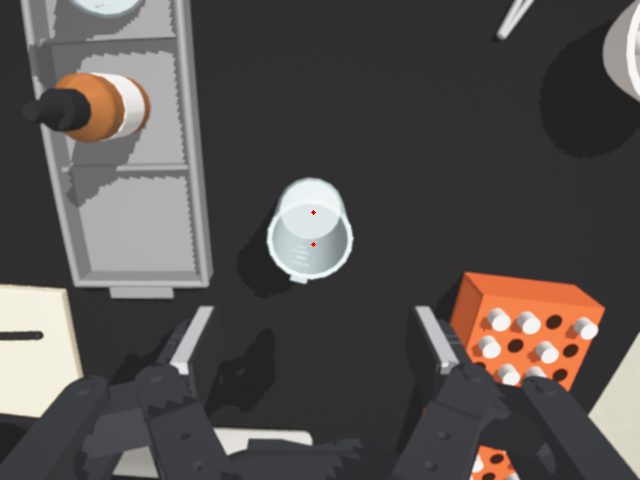

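```bash
python3 -c "
from h import *
w=cam('wrist');c=cam('top')
for z in (0,.05):print(z,onz(w,449,338,z),onz(w,465,275,z),onz(c,502,142,z),onz(c,497,86,z))
"
```

```text
0 [ 7.81577398e-01 -3.71073280e-01  5.55111512e-17] [ 0.77192172 -0.31015461  0.        ] [ 0.77016216 -0.30970644  0.        ] [ 0.8806555  -0.30360831  0.        ]
0.05 [ 0.75319467 -0.34333998  0.05      ] [ 0.74517535 -0.29274528  0.05      ] [ 0.74887747 -0.2940188   0.05      ] [ 0.85369074 -0.28823416  0.05      ]
```

Rack starts at x ≈ 0.75–0.77, clear. Descend on the beaker.

```bash
python3 -m inch '[[[0,0,0],[15,1,-1],0.15],[[0,0,0],[40,2,-2],0.15],[[0,0,0],[66,2,-2],0.15],[[0,0,0],[90,2,-2],0.15],[[0,0,0],[108,2,-2],0.15],[[0,0,0],[120,2,-2],0.15],[[0,0,0],[126,2,-2],0.15],[[0,0,0],[127,2,-2],0.15],[[0,0,0],[127,2,-2],0.15]]'; python3 go.py .636 -.289 .025 14.6;python3 -c "
from h import *
w=cam('wrist');im=w['pixels'][:,:,::-1].copy()
cv2.imwrite('pics/w23.png',im)"
```

```text
clock: 33.55
position: [0.6349, -0.2886, 0.0259]
ee_rot: [-0.091, 0.699, 0.088, 0.703]
ft_force: [0.1, -0.2, 0.5]
grip_width: 0.853
t 33.55 pos [ 0.6349 -0.2886  0.0259] F [ 0.1 -0.2  0.5] grip 0.853 turn [-0.1  0.3  0.3] shift [ 0.9 -0.7  0.9]
```

View pics/w23.png

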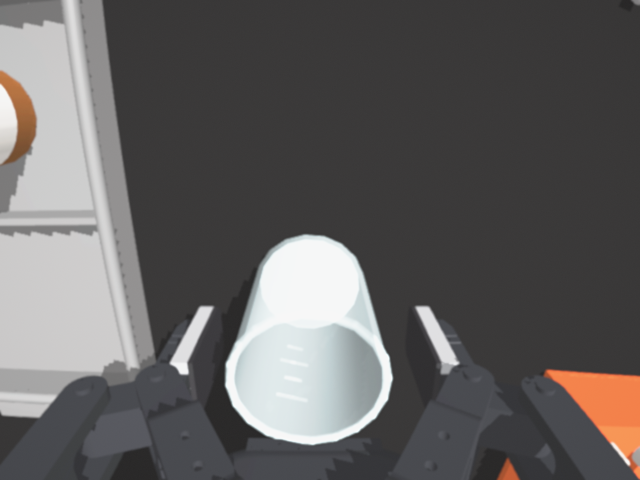

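```bash
python3 -m inch '[[[0,0,0],[0,0,-1],0.2],[[0,0,0],[0,0,-2],0.35],[[0,0,0],[0,0,-2],0.5],[[0,0,0],[0,0,-2],0.65],[[0,0,0],[0,0,-2],0.65],[[0,0,0],[0,0,-2],0.65],[[0,0,0],[0,0,-2],0.65]]' 35;python3 go.py .506 -.328 .11 14.6; python3 -m inch '[[[0,0,0],[-10,0,0],0.65],[[0,0,0],[-35,0,0],0.65],[[0,0,0],[-65,0,0],0.65],[[0,0,0],[-80,0,0],0.65]]'; python3 go.py .506 -.328 .11 14.6;python3 -c "
from h import *
w=cam('wrist');im=w['pixels'][:,:,::-1].copy()
cv2.imwrite('pics/w24.png',im)"
```

```text
clock: 34.48
position: [0.6331, -0.2893, 0.0263]
ee_rot: [-0.091, 0.699, 0.088, 0.704]
ft_force: [-1.0, 0.1, 4.5]
grip_width: 0.57
t 34.48 pos [ 0.6331 -0.2893  0.0263] F [-1.   0.1  4.5] grip 0.57 turn [-0.1  0.3  0.3] shift [ -84.4   -6.  -132.3]
clock: 34.98
position: [0.6331, -0.2893, 0.1082]
ee_rot: [-0.092, 0.699, 0.087, 0.704]
ft_force: [-0.6, -0.2, -0.6]
grip_width: 0.566
t 34.98 pos [ 0.6331 -0.2893  0.1082] F [-0.6 -0.2 -0.6] grip 0.566 turn [-0.1  0.4  0.4] shift [  -2.7   -5.6 -132.8]
```

View pics/w24.png

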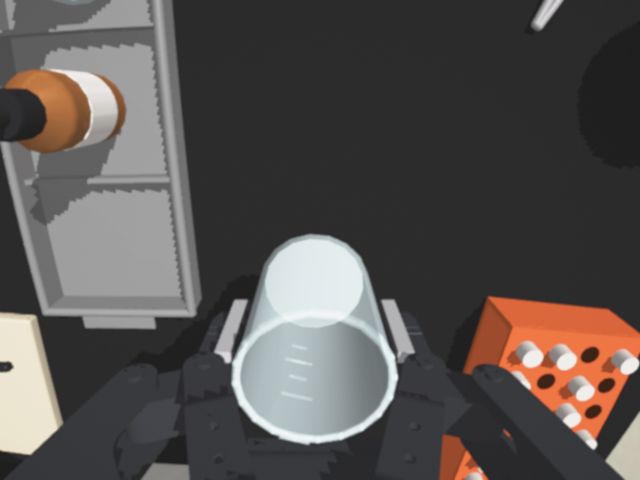

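```bash
python3 -m inch '[[[0,0,0],[0,0,-10],0.65],[[0,0,0],[0,-1,-28],0.65],[[0,0,0],[0,-3,-52],0.65],[[0,0,0],[0,-4,-78],0.65],[[0,0,0],[0,-5,-102],0.65],[[0,0,0],[0,-5.5,-121],0.65],[[0,0,0],[0,-5.5,-131],0.65],[[0,0.4,0.4],[0,-5.5,-133],0.65],[[0,0.4,0.4],[0,-5.5,-133],0.65]]'; python3 go.py .506 -.328 .0303 14.6;python3 -c "
from h import *
w=cam('wrist');im=w['pixels'][:,:,::-1].copy()
cv2.imwrite('pics/w25.png',im)"
```

```text
clock: 36.15
position: [0.507, -0.3279, 0.1084]
ee_rot: [-0.09, 0.701, 0.09, 0.702]
ft_force: [0.1, 0.3, 0.1]
grip_width: 0.566
t 36.15 pos [ 0.507  -0.3279  0.1084] F [0.1 0.3 0.1] grip 0.566 turn [-0.   0.1  0. ] shift [78.1  0.2 -1.2]
```

View pics/w25.png

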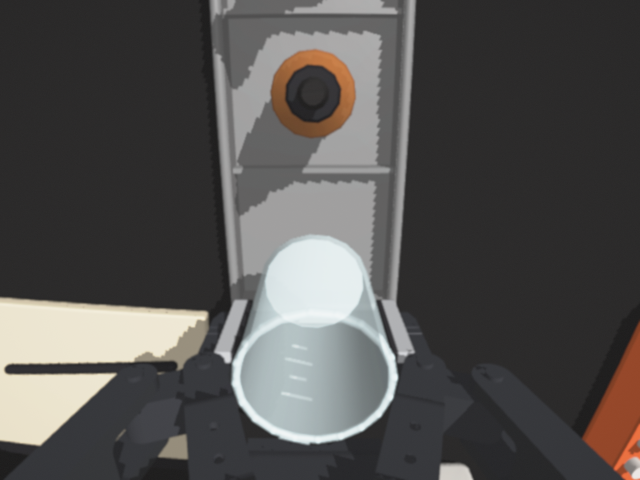

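```bash
python3 -m inch '[[[0,0,0],[15,0,-1],0.65],[[0,0,0],[35,0,-1],0.65],[[0,0,0],[55,0,-1],0.65],[[0,0,0],[65,0,-1],0.65],[[0,0,0],[71,0,-1],0.65],[[0,0,0],[75,0,-1],0.65],[[0,0,0],[77,0,-1],0.65],[[0,0,0],[78,0,-1],0.65],[[0,0,0],[78.5,0,-1],0.65]]'; python3 go.py .506 -.328 .0303 14.6
```

```text
clock: 37.33
position: [0.5064, -0.3282, 0.0302]
ee_rot: [-0.09, 0.701, 0.09, 0.702]
ft_force: [-1.5, 1.8, 4.7]
grip_width: 0.572
t 37.33 pos [ 0.5064 -0.3282  0.0302] F [-1.5  1.8  4.7] grip 0.572 turn [0.  0.1 0.1] shift [-0.1  0.3 -0.3]
```

Floor contact. Release, rise, and retreat for the check.

```bash
python3 -m inch '[[[0,0,0],[0,0,0],0.5],[[0,0,0],[0,0,0],0.3],[[0,0,0],[0,0,0],0.2],[[0,0,0],[0,0,0],0.2],[[0,0,0],[-10,0,0],0.2],[[0,0,0],[-35,0,0],0.2],[[0,0,0],[-75,0,0],0.2],[[0,0,0],[-115,0,0],0.2],[[0,0,0],[-155,0,0],0.2],[[0,0,0],[-180,0,0],0.2]]'; python3 -m inch '[[[0,0,0],[0,10,20],0.2],[[0,0,0],[0,30,60],0.2],[[0,0,0],[0,50,100],0.2],[[0,0,0],[0,70,140],0.2],[[0,0,0],[0,85,170],0.2],[[0,0,0],[0,90,180],0.2],[[0,0,0],[0,90,180],0.2]]';python3 -c "
from h import *
for n in ('wrist','scene','top'):
  cv2.imwrite('pics/'+n+'26.png',cam(n)['pixels'][:,:,::-1])"
```

```text
clock: 38.58
position: [0.5063, -0.3287, 0.2131]
ee_rot: [-0.09, 0.7, 0.089, 0.703]
ft_force: [0.4, 0.9, -0.5]
grip_width: 0.804
clock: 39.45
position: [0.6578, -0.1957, 0.2128]
ee_rot: [-0.091, 0.7, 0.089, 0.702]
ft_force: [-0.1, -0.9, 0.1]
grip_width: 0.8
```

View pics/scene26.png

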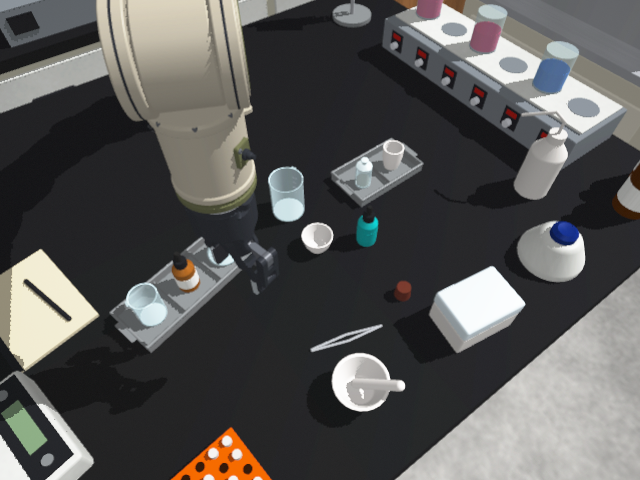

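View pics/top26.png

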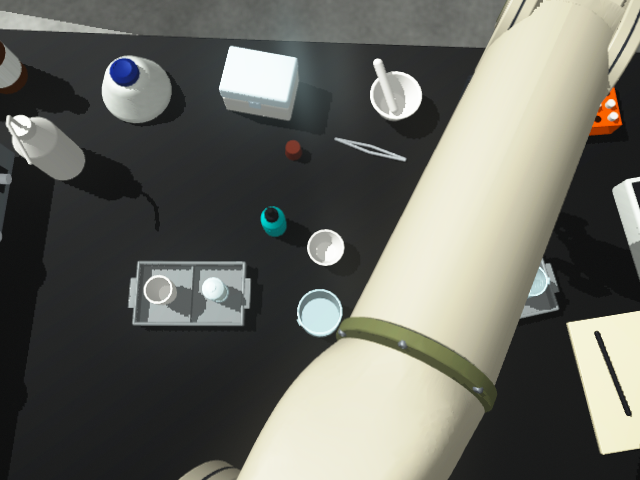

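View pics/wrist26.png

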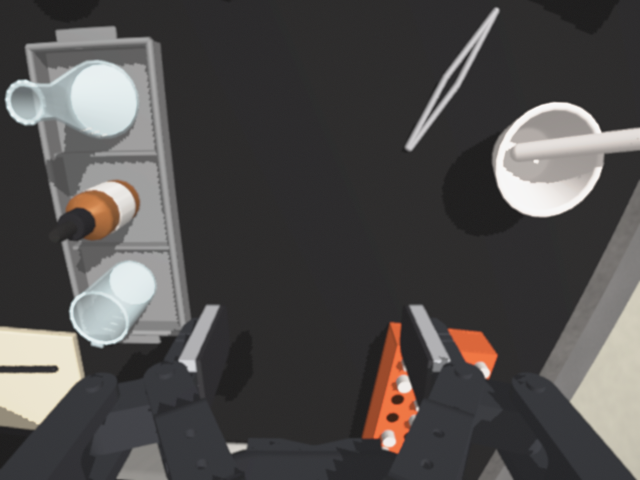

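```bash
python3 -c "
from h import *
w=cam('wrist');c=cam('top')
R3=np.array([[.9676,-.2526],[.2526,.9676]])
for n,cc,u,v,z in [('flask',w,103,98,.006),('beaker',w,132,284,.006)]:
  p=onz(cc,u,v,z);print(n,p.round(3),(R3.T@(p[:2]-[.484,-.244])).round(3))
for n,u,v,z in [('cruc',159,290,.06),('weigh',214,288,.06)]:
  p=onz(c,u,v,z);print(n,p.round(3),(p[:2]-[.472,.224]).round(3))
print('dropper teat',proj(w,(.485,-.244,.106)),'wide',onz(c,325,247,.038),'big',onz(c,320,312,.095))
from workcell import manip
o=readout.get_obs();print(o['ft_force'],abs(o['joint_velocities']).max())
print(manip.hand_in())"
```

```text
flask [ 0.46  -0.159  0.006] [-0.002  0.089]
beaker [ 0.505 -0.33   0.006] [-0.002 -0.089]
cruc [0.47  0.265 0.06 ] [-0.002  0.041]
weigh [0.477 0.178 0.06 ] [ 0.005 -0.046]
dropper teat [[ 56.35857567 233.06267382]] wide [0.55535691 0.00302305 0.038     ] big [0.44144251 0.00630359 0.095     ]
[0.00492571 0.73336676 0.02653817] 0.005848493049034494
the job is handed in; nothing more can be done
None
```

I moved all five kit pieces into their trays and handed the job in at about 40 s of the allowed 115 s. The crucible and weighing bottle are in the short tray; the flask, dropping bottle and beaker are in the long tray.

**Last checks:**
- All five pieces stand upright in the pictures, one to a compartment. The flask, beaker, crucible and weighing bottle measured within about 5 mm of their compartment centres.
- I checked the dropping bottle only roughly. The tip of its teat showed within a few millimetres of where it should be.
- The wide crucible measured at its starting position and the large beaker within about 2 mm of it. The turquoise bottle was not moved, and the arm finished clear of everything.

**What went less cleanly:**
- Closing on the dropping bottle's cap pressed on its shoulder with about 30 N on the wrist, and the fingers read a little narrower than the cap should allow. The bottle still hung upright, and I lowered it slowly until it touched the tray floor.
- The weighing bottle reached its tray floor with about 14 N.
- Early on, the wrist camera put the crucible about 7 mm from the top camera's estimate. I aimed between the two, and the grasp came out centred.

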